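# Load the vial feeder and hold its inspection lid open

## Task

Tip all four capped vials out of the steel scoop tray into the open loading mouth of the white vial feeder, and set the empty tray back down on the bench, upright, without dropping it. Then lift the feeder's sprung inspection lid to 50 degrees and hold it still there, so that a colleague can check the vials: it snaps shut if let go, so finish while still holding it open. Leave the bottle, the beaker and the tip box where they are.

Things in the scene. Friction and masses are not known exactly. Their poses are not given: they have to be found in the camera images.
- feeder: White open-topped vial feeder, fixed: 170 mm along its x, 300 mm along y, 100 mm high, walls 6 mm. Origin at the centre of its underside, z up, -x its front with a dark panel. Its -y half is the open loading mouth, its +y half lies under the grey lid; a bar 12 mm wide crosses the top at y = 0. Its inner floor, 15 to 55 mm above the bench, runs down from the mouth to under the lid.
- mouth (a point): Centre of the feeder's open loading mouth, at the height of its rim (100 mm above the bench). The opening is 158 mm along the feeder's x and 138 mm along its y. Axes as the feeder's.
- lid (a joint): Opening angle of the grey inspection lid in rad: 0 shut (as at the start), 0.873 is 50 degrees, stops at 1.25. A spring and its weight shut it: about 3 to 4 N at the handle holds it at 50 degrees. It never stays open by itself.
- lid_hinge (a point): Middle of the lid's hinge line, on top of the feeder's far (+x) rim, 100 mm above the bench. The hinge line runs along y; axes are the lid's own: with the lid shut they are the feeder's axes; the lid lies to -x of the hinge, 185 mm long (its free edge reaches 15 mm past the feeder's front wall), 138 mm wide, 6 mm thick.
- lid_grip (a point): Grip point on the lid's handle, a black upright fin on the lid's upper face near its free edge: 36 mm long along x, 14 mm thick along y, 45 mm high. The point lies mid-fin, 28 mm above the lid's upper face and 17 mm below the fin's top, 160 mm to -x of the hinge line and 34 mm above it when shut. Axes are the lid's own and turn with it.
- tray_grip (a point): Centre of the overhead handle of the steel scoop tray: a grey bar 64 mm long along the tray's x, 14 mm wide along y, 26 mm high, centre 75 mm above the tray's underside, space free below the bar. The tray (about 0.22 kg) is 64 mm along x, 150 mm along y, side walls 42 mm high, closed at its -y end, open at its +y end. Axes are the tray's, z up.
- tray_lip (a point): Middle of the tray's pouring edge, at its open +y end: 75 mm to +y of the handle's centre, 48 mm below it and 27 mm above the tray's underside. The floor rises 8 degrees from the closed end to this edge, so vials roll out only once the tray is tipped well past that (tipped 45 to 55 degrees they all leave). Axes are the tray's.
- vial0_center (a point): Centre of a capped glass vial, 24 mm diameter, 50 mm long along its x, 20 g. It starts lying across the tray and rolls.
- vial1_center (a point): Centre of a capped glass vial, 24 mm diameter, 50 mm long along its x, 20 g. It starts lying across the tray and rolls.
- vial2_center (a point): Centre of a capped glass vial, 24 mm diameter, 50 mm long along its x, 20 g. It starts lying across the tray and rolls.
- vial3_center (a point): Centre of a capped glass vial, 24 mm diameter, 50 mm long along its x, 20 g. It starts lying across the tray and rolls.
- bottle_center (a point): Bystander: amber bottle, 60 mm diameter, 150 mm high, point at its centre. Leave alone.
- beaker_center (a point): Bystander: glass beaker, 70 mm diameter, 90 mm high, point at its centre. Leave alone.
- tipbox_center (a point): Bystander: pipette tip box, 70 x 120 mm, 59 mm high, point at its middle. Leave alone.
Not all that is in view belongs to the job. Leave any brown or yellow look-alike of the part that bears vial1_center alone.

How it is judged:
By the outcome, as a careful person would: the job done as asked, in the order asked, and still so for the second after the job is handed in, while the arm keeps its last pose, push and grip.
It also fails if it takes over 72 s, if anything falls off the work surface, if the arm or the gripper's body presses on something with over 40 N, if the wrist force passes 120 N, or if a joint passes its speed limit or range.

## Robot

A 6-joint arm with a two-finger parallel gripper is mounted at the origin on the work surface. World frame = base frame: x ahead of the robot, y to its left, z up, the work surface at z = 0. Lengths are in mm, angles in rad, forces in N, time in s.
With the tool pointing down it reaches from about 350 to 725 mm from the base axis. Payload 6 kg.
Tool frame: the origin (TCP) lies at the very end of the fingers, on their centre line; the grasp point (between the pads) lies 19 mm behind it; z points along the fingers, y is the direction in which the jaws open and shut (so a half turn about z gives the same grasp; the last joint's range is limited). The gripper opens to 85 mm and grips with 20 to 120 N. Pads are 22 mm wide; open, the fingers measure 114 mm over their backs; the gripper's body (76 mm by 85 mm) begins 54 mm behind the grasp point. The pads swing forward as they close: fully open they stand 13 mm farther back than shut.
Start: joints at [1.508, 0.04, 0.085, 0, -1.615, -0.334], TCP at [231.854, 553.369, 231.261] pointing down, gripper open.
Joint ranges: [-2.56, 2.56], [-1.29, 2.01], [-1.08, 1.49], [-3.29, 1.98], [-2.81, -0.18], [-2.99, 2.99]. Speed limits (rad/s): [2.57, 2.57, 3.01, 3.14, 3.14, 3.14].

## Interface

Orientations are given as a unit quaternion [w, x, y, z].
In Python, from plant import manip, vision gives the robot as it stands. The module is installed in compiled form; this text tells all that it offers.
- The arm moves only by the tool arm_command, never from a script. Its argument "rows" is a list that holds one entry, the list of rows, each a list of 7 numbers: the shift along the tool's x, y, z in cm, then the turn, a rotation vector about the tool's x, y, z in degrees, then the opening in per cent of the stroke, from 0 (shut) to 100 (fully open). In form: [[[tx, ty, tz, rx, ry, rz, grip], ...]]. A call has 1 to 10 rows; each row is the pose to reach, as a shift and turn from the pose measured when the call began, along the tool's axes at that moment; what a row does not reach only later rows make up. A row lasts 1/12 s, in which the tool goes at most 41.7 mm and 7.16 degrees, less where a joint would pass 70% of its speed; a pose out of reach is approached as far as the arm can. A call with a gripper value outside its range is refused whole. The fingers move at their own pace and stop on an object; "force" is the grip in N (left out, the last holds). Time passes only in rows, so rows that repeat a pose let the fingers close. It gives the time, the measured TCP pose, the force and the opening at its end, in the units of the state.
- manip.get_obs(): the state, without advancing time (a new reading comes with each control period).
- vision.grab_frame(name): name is "side" or "top" or "wrist"; returns (picture, depth): 480x640x3 uint8, blue, green, red; 480x640 float32, mm along the optical axis (not along the pixel's ray), 0 where there is no reading.
- vision.camera_info(name): a dict with "intrinsics" (3x3 intrinsics, pixels), "camera_from_world" (4x4, takes a point from world to camera coordinates). Camera axes: x right, y down, z forward; pixel columns grow to the right and rows downward; lengths in mm; the calibration is good to about 2 mm. The wrist camera is an equidistant fisheye: a pixel r from the principal point sees the ray r / f radians off the axis. A picture is of the moment at which its call begins: read the wrist's pose just before it. camera_info takes no time and is no camera call; for the wrist camera it gives the pose at the moment of the call.
- manip.job_done(): hands the job in, once; it reports no verdict.
Trained networks look in the newest picture that a camera, given by its name, has taken for a name from the list of things; names that differ only in an ending like _2 or _b are one class to them, and where a whole thing is asked for, a point or a joint stands for the part that bears it (a point fixed in the world has none). Each returns a list of dicts, best first, with "score" (0 to 1); they miss things now and then, are a little off and sometimes report something else, mostly with a low value. They report only what shows in the picture. A call takes as long as a camera call. They do not tell look-alikes from the thing itself.
- vision.trace(camera, target): "pixels" (480x640 bool, what is visible of it) and "pixel" ([column, row] in pixels, amid what is visible of it).
- vision.landmark_of(camera, target): "pixel" ([column, row] in pixels: a listed point, or the origin of a listed thing).
The state is a dict: "clock": time; "qpos": joint angles; "qvel": joint speeds; "tau": joint torques, N m; "eef_pos": TCP position; "orientation": TCP orientation; "ft_force": force on the tool from outside, world axes, zero at the start; "moment": the same for the moment, N m; "width": finger opening in mm.
Only numpy, scipy, OpenCV 4.12 (cv2) and the standard library are available. Lean on these libraries where they do the work, as an engineer would, in place of code of your own. Each camera call takes 0.05 s, during which the arm holds its last target.

## Working session

There is one attempt and no reset: what is moved stays moved. The work goes in short steps, Python scripts to look and compute and a tool call to move; the robot and the scene stay as the last step left them, time stands still between calls to the robot, and variables do not carry over. Pictures are saved under pics/ and viewed, and the job is handed in when it is done.

Besides the shell and the picture viewer there is one more tool, called after "Request:" as name(argument=value, ...), one argument or row to a line, values as JSON. arm_command: Moves the arm, as the interface text tells. Its arguments: {"type":"object","properties":{"rows":{"type":"array"},"force":{"type":"number"}},"required":["rows"]}

```bash
mkdir -p pics; cat > h.py <<'E'
import numpy as np, cv2
from scipy.spatial.transform import Rotation as R
from plant import manip, vision
def rot(q): return R.from_quat([q[1],q[2],q[3],q[0]])
def back(name,uv,d):
    i=vision.camera_info(name);K=np.array(i["intrinsics"]);T=np.linalg.inv(np.array(i["camera_from_world"]))
    u=np.array(uv,float).reshape(-1,2);d=np.atleast_1d(d)
    p=np.stack([(u[:,0]-K[0,2])/K[0,0]*d,(u[:,1]-K[1,2])/K[1,1]*d,d,np.ones(len(d))])
    return (T@p)[:3].T
def proj(name,P):
    i=vision.camera_info(name);K=np.array(i["intrinsics"]);T=np.array(i["camera_from_world"])
    P=np.atleast_2d(P);c=(T[:3,:3]@P.T).T+T[:3,3]
    return np.c_[K[0,0]*c[:,0]/c[:,2]+K[0,2],K[1,1]*c[:,1]/c[:,2]+K[1,2],c[:,2]]
E
python3 - <<'E'
from h import *
o=manip.get_obs();print({k:np.round(v,3) for k,v in o.items()})
for n in("side","top"):
    f,d=vision.grab_frame(n);cv2.imwrite(f"pics/{n}0.png",f);np.save(n+"0.npy",d)
    for t in ["feeder","mouth","lid_hinge","lid_grip","tray_grip","tray_lip","vial1_center","bottle_center","beaker_center","tipbox_center"]:
        r=vision.landmark_of(n,t)
        print(n,t,[(np.round(x["score"],2),np.round(x["pixel"]).tolist(),np.round(back(n,[x["pixel"]],d[min(479,int(x["pixel"][1])),min(639,int(x["pixel"][0]))])[0]).tolist()) for x in r[:5]])
E
```

```text
{'clock': np.float64(0.0), 'qpos': array([ 1.508e+00,  4.100e-02,  8.400e-02, -1.000e-03, -1.616e+00,
       -3.340e-01]), 'qvel': array([-0.001, -0.   ,  0.001,  0.001,  0.   ,  0.   ]), 'tau': array([ 1.0000e-03, -3.6821e+01,  3.4741e+01,  6.9320e+00, -5.0000e-03,
        0.0000e+00]), 'eef_pos': array([231.654, 553.103, 230.251]), 'orientation': array([ 0.001,  0.98 , -0.197, -0.   ]), 'ft_force': array([-0.098,  1.131, -0.575]), 'moment': array([ 0.044, -0.037, -0.04 ]), 'width': np.float64(85.592)}
side feeder [(np.float64(0.56), [314.0, 255.0], [538.0, 58.0, 39.0])]
side mouth [(np.float64(0.57), [322.0, 240.0], [596.0, 126.0, 31.0])]
side lid_hinge [(np.float64(0.76), [330.0, 207.0], [726.0, 343.0, -3.0]), (np.float64(0.17), [399.0, 354.0], [553.0, -362.0, 39.0])]
side lid_grip [(np.float64(0.73), [276.0, 211.0], [473.0, 174.0, 135.0]), (np.float64(0.66), [381.0, 331.0], [576.0, -252.0, -0.0]), (np.float64(0.45), [398.0, 340.0], [552.0, -355.0, 77.0])]
side tray_grip [(np.float64(0.85), [399.0, 338.0], [551.0, -357.0, 86.0])]
side tray_lip [(np.float64(0.84), [379.0, 333.0], [
[... 846 characters left out ...]
 [545.0, -351.0, 82.0])]
top tray_lip [(np.float64(0.81), [407.0, 209.0], [581.0, -279.0, 1.0])]
top vial1_center [(np.float64(0.71), [444.0, 250.0], [450.0, -380.0, 24.0]), (np.float64(0.7), [440.0, 216.0], [553.0, -374.0, 28.0]), (np.float64(0.66), [429.0, 178.0], [672.0, -347.0, 19.0]), (np.float64(0.46), [476.0, 194.0], [616.0, -485.0, 22.0]), (np.float64(0.44), [478.0, 237.0], [487.0, -483.0, 28.0])]
top bottle_center [(np.float64(0.89), [377.0, 163.0], [701.0, -181.0, 123.0])]
top beaker_center [(np.float64(0.78), [160.0, 268.0], [423.0, 475.0, 6.0]), (np.float64(0.52), [248.0, 191.0], [632.0, 194.0, 108.0])]
top tipbox_center [(np.float64(0.62), [369.0, 292.0], [332.0, -150.0, 52.0])]
```

View pics/side0.png

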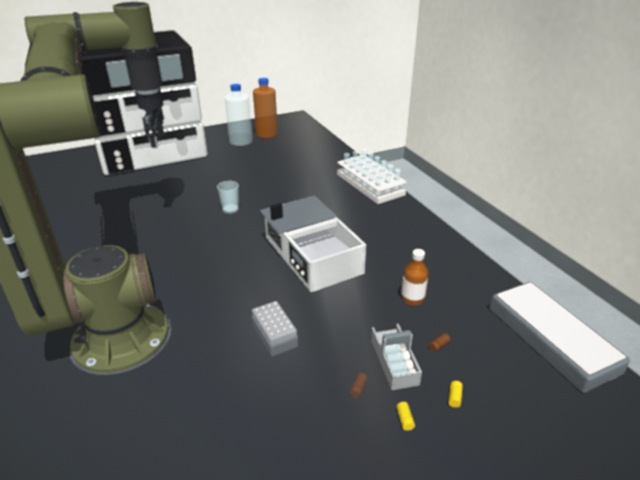

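View pics/top0.png

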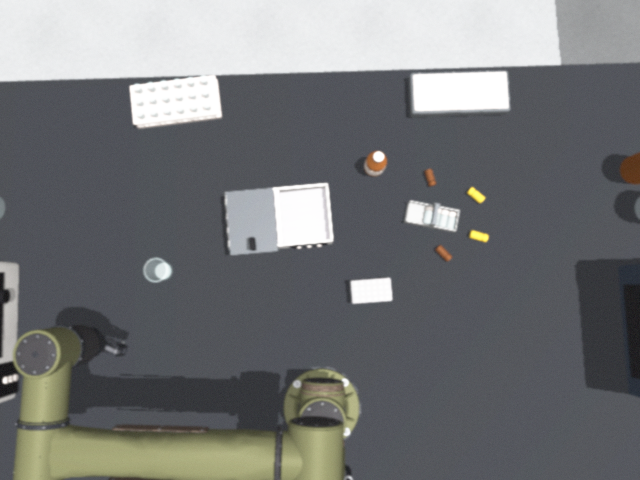

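```bash
python3 - <<'E'
from h import *
for n in("side","top"):
    f=cv2.imread(f"pics/{n}0.png");d=np.load(n+"0.npy")
    v,u=np.mgrid[0:480,0:640];P=back(n,np.c_[u.ravel(),v.ravel()],d.ravel());ok=d.ravel()>0
    np.save(n+"P.npy",P.reshape(480,640,3))
    m=ok&(abs(P[:,0]-550)<150)&(abs(P[:,1]-110)<210)&(P[:,2]>85)&(P[:,2]<112)
    r=cv2.minAreaRect(P[m][:,:2].astype(np.float32));print(n,"feeder",r,m.sum(),np.round(cv2.boxPoints(r)).tolist())
    q=ok&(abs(P[:,0]-550)<70)&(abs(P[:,1]+350)<110)
    m=q&(P[:,2]>15)&(P[:,2]<55)
    r=cv2.minAreaRect(P[m][:,:2].astype(np.float32));print(n,"tray",r,m.sum(),np.round(cv2.boxPoints(r)).tolist())
    m=q&(P[:,2]>66)&(P[:,2]<100)
    r=cv2.minAreaRect(P[m][:,:2].astype(np.float32));print(n,"handle",r,m.sum(),P[m].mean(0),np.percentile(P[m][:,2],[50,90,100]))
    fm=ok&(abs(P[:,0]-480)<50)&(abs(P[:,1]-170)<50)&(P[:,2]>118)&(P[:,2]<170)
    print("fin",fm.sum(),P[fm].mean(0) if fm.any() else 0,P[fm].min(0),P[fm].max(0))
    box=(200,150,340,270) if n=="top" else (250,180,400,300)
    c=f[box[1]:box[3],box[0]:box[2]];cv2.imwrite(f"pics/{n}f.png",cv2.resize(c,None,fx=5,fy=5,interpolation=cv2.INTER_CUBIC))
    box=(390,150,500,260) if n=="top" else (340,310,480,430)
    c=f[box[1]:box[3],box[0]:box[2]];cv2.imwrite(f"pics/{n}t.png",cv2.resize(c,None,fx=5,fy=5,interpolation=cv2.INTER_CUBIC))
E
```

```text
side feeder ((547.2785034179688, 107.14517211914062), (186.60577392578125, 305.4204406738281), 3.617898941040039) 2470 [[445.0, 254.0], [464.0, -51.0], [650.0, -39.0], [631.0, 265.0]]
side tray ((551.1350708007812, -348.4091796875), (155.77566528320312, 65.82904815673828), 77.15746307373047) 1483 [[502.0, -417.0], [566.0, -432.0], [601.0, -280.0], [536.0, -265.0]]
side handle ((551.1943969726562, -347.8212890625), (19.408687591552734, 64.63824462890625), 77.32611083984375) 329 [ 549.20400643 -351.38414108   81.065735  ] [83.82620626 88.97043266 92.07508491]
fin 145 [473.11664364 177.17964852 137.57854488] [455.86290359 169.08600708 118.33689353] [492.60147804 189.85349285 155.11912732]
top feeder ((550.4429321289062, 106.80047607421875), (185.69337463378906, 300.3780212402344), 3.689142942428589) 3488 [[448.0, 251.0], [467.0, -49.0], [653.0, -37.0], [633.0, 263.0]]
top tray ((553.912109375, -349.42852783203125), (151.1503448486328, 66.5870132446289), 77.20904541015625) 974 [[505.0, -416.0], [570.0, -430.0], [603.0, -283.0], [538.0, -268.0]]
top handle ((553.2177124023438, -348.5225830078125), (16.27711296081543, 65.59424591064453), 75.79544067382812) 134 [ 552.84412709 -347.75145356   83.51594888] [84.29389815 90.69626148 93.69156699]
fin 77 [477.1735131  179.54776588 145.86276416] [459.47618816 173.12396871 119.65837071] [494.75804388 188.49036549 161.19180578]
```

```bash
python3 -c "
import cv2,numpy as np
a=[cv2.resize(cv2.imread('pics/'+x),(400,300)) for x in ('topf.png','topt.png','sidef.png','sidet.png')]
cv2.imwrite('pics/m0.png',np.vstack([np.hstack(a[:2]),np.hstack(a[2:])]))"
```

```text
(no output)
```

View pics/m0.png

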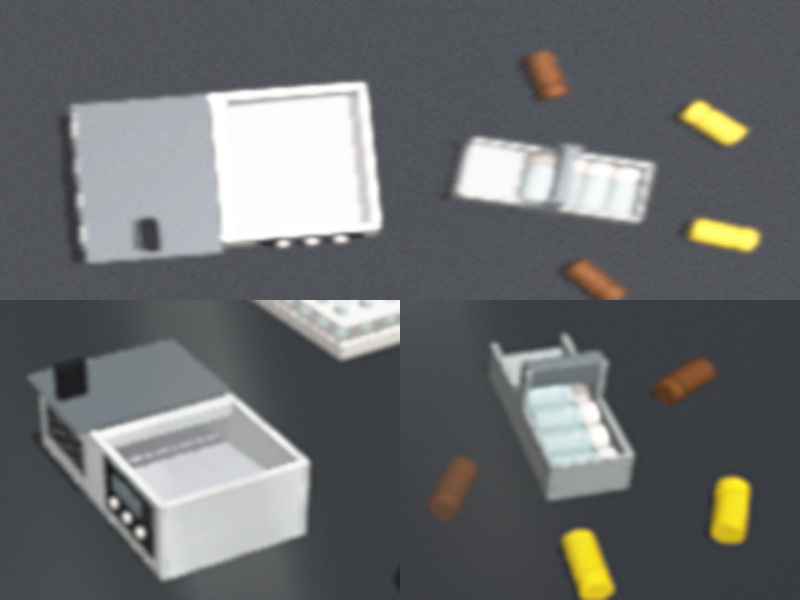

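```bash
cat >> h.py <<'E'
def tool(xang,tilt=0):
    "tool x at xang deg in world, pointing down, then turned tilt deg about tool x"
    b=R.from_euler('z',xang,degrees=True)*R.from_euler('x',180,degrees=True)
    return b*R.from_euler('x',tilt,degrees=True)
def go(p,Rt,grasp=False):
    "print row for TCP target p (or grasp point)"
    o=manip.get_obs();R0=rot(o["orientation"]);p=np.array(p,float)
    if grasp: p=p+Rt.apply([0,0,19])
    t=R0.inv().apply(p-np.array(o["eef_pos"]))/10;r=(R0.inv()*Rt).as_rotvec(degrees=True)
    print("row",np.round(t,2),np.round(r,1),"dist",round(np.linalg.norm(t)*10))
def st():
    o=manip.get_obs();print({k:np.round(v,3).tolist() for k,v in o.items() if k not in("tau","qvel")}); print("zyx",rot(o["orientation"]).as_euler("ZYX",degrees=True).round(1))
E
python3 -c "
from h import *
go([552,-348.5,180],tool(-12.8))"
```

```text
row [64.38 70.81  5.14] [ 0.  -0.  -9.9] dist 958
```

Request:
arm_command(
  rows=[
    [[64.4, 70.8, 0, 0, 0, -9.9, 100], [64.4, 70.8, 0, 0, 0, -9.9, 100], [64.4, 70.8, 0, 0, 0, -9.9, 100], [64.4, 70.8, 0, 0, 0, -9.9, 100], [64.4, 70.8, 0, 0, 0, -9.9, 100], [64.4, 70.8, 0, 0, 0, -9.9, 100], [64.4, 70.8, 0, 0, 0, -9.9, 100], [64.4, 70.8, 0, 0, 0, -9.9, 100], [64.4, 70.8, 0, 0, 0, -9.9, 100], [64.4, 70.8, 0, 0, 0, -9.9, 100]],
  ],
)

```text
clock: 1.93
eef_pos: [371.4, 158.9, 231.8]
orientation: [-0.001, 0.994, -0.111, 0.0]
ft_force: [0.5, 1.2, 0.3]
width: 85.2
```

```bash
python3 -c "
from h import *
st();go([552,-348.5,180],tool(-12.8))"
```

```text
{'clock': 1.933, 'qpos': [0.912, -0.506, -0.37, 0.0, -1.705, 0.435], 'eef_pos': [371.381, 158.907, 231.81], 'orientation': [-0.001, 0.994, -0.111, 0.0], 'ft_force': [0.493, 1.246, 0.329], 'moment': [0.023, -0.188, -0.022], 'width': 85.235}
zyx [ -12.8   -0.  -179.9]
row [28.83 45.5   5.14] [-0.1 -0.   0. ] dist 541
```

Request:
arm_command(
  rows=[
    [[28.8, 45.5, 0, 0, 0, 0, 100], [28.8, 45.5, 0, 0, 0, 0, 100], [28.8, 45.5, 0, 0, 0, 0, 100], [28.8, 45.5, 0, 0, 0, 0, 100], [28.8, 45.5, 0, 0, 0, 0, 100], [28.8, 45.5, 0, 0, 0, 0, 100], [28.8, 45.5, 0, 0, 0, 0, 100], [28.8, 45.5, 0, 0, 0, 0, 100], [28.8, 45.5, 0, 0, 0, 0, 100], [28.8, 45.5, 0, 0, 0, 0, 100]],
  ],
)

```text
clock: 2.77
eef_pos: [510.6, -234.5, 231.4]
orientation: [-0.001, 0.994, -0.111, 0.001]
ft_force: [1.3, 0.9, 0.3]
width: 85.6
```

```bash
python3 -c "
from h import *
st();go([552,-348.5,180],tool(-12.8))"
```

```text
{'clock': 2.767, 'qpos': [-0.074, -0.062, -0.016, -0.001, -1.615, 1.421], 'eef_pos': [510.555, -234.464, 231.435], 'orientation': [-0.001, 0.994, -0.111, 0.001], 'ft_force': [1.255, 0.898, 0.329], 'moment': [0.185, -0.124, 0.008], 'width': 85.589}
zyx [-1.280e+01 -1.000e-01 -1.799e+02]
row [ 6.56 10.21  5.14] [-0.1 -0.1 -0. ] dist 132
```

Request:
arm_command(
  rows=[
    [[6.6, 10.2, 2, 0, 0, 0, 100], [6.6, 10.2, 3, 0, 0, 0, 100], [6.6, 10.2, 5.1, 0, 0, 0, 60], [6.6, 10.2, 5.1, 0, 0, 0, 60], [6.6, 10.2, 5.1, 0, 0, 0, 60], [6.6, 10.2, 5.1, 0, 0, 0, 60]],
  ],
)

```text
clock: 3.27
eef_pos: [552.0, -348.7, 179.5]
orientation: [-0.001, 0.994, -0.112, -0.0]
ft_force: [0.9, 0.3, 1.1]
width: 51.5
```

```bash
python3 - <<'E'
from h import *
st()
f,d=vision.grab_frame("wrist");cv2.imwrite("pics/w1.png",f)
print(vision.camera_info("wrist"))
for t in("tray_grip","tray_lip"): print(t,[(round(x["score"],2),np.round(x["pixel"])) for x in vision.landmark_of("wrist",t)])
go([552,-348.5,180],tool(-12.8))
np.save("w1.npy",d)
E
```

```text
{'clock': 3.267, 'qpos': [-0.258, 0.181, 0.144, -0.001, -1.534, 1.605], 'eef_pos': [551.998, -348.716, 179.52], 'orientation': [-0.001, 0.994, -0.112, -0.0], 'ft_force': [0.934, 0.324, 1.107], 'moment': [0.025, -0.01, 0.009], 'width': 51.547}
zyx [ -12.9    0.  -179.9]
{'intrinsics': array([[371.64829954,   0.        , 317.69630231],
       [  0.        , 371.64829954, 243.17351777],
       [  0.        ,   0.        ,   1.        ]]), 'camera_from_world': array([[-2.21357498e-01, -9.75192282e-01, -9.33365425e-04,
        -2.17138043e+02],
       [-9.38893369e-01,  2.12859162e-01,  2.70499942e-01,
         5.70657706e+02],
       [-2.63590780e-01,  6.07535209e-02, -9.62719539e-01,
         4.98497703e+02],
       [ 0.00000000e+00,  0.00000000e+00,  0.00000000e+00,
         1.00000000e+00]])}
tray_grip [(0.72, array([318., 241.]))]
tray_lip [(0.8, array([225., 224.]))]
row [-0.08  0.1   0.26] [-0.1 -0.3  0.1] dist 3
```

View pics/w1.png

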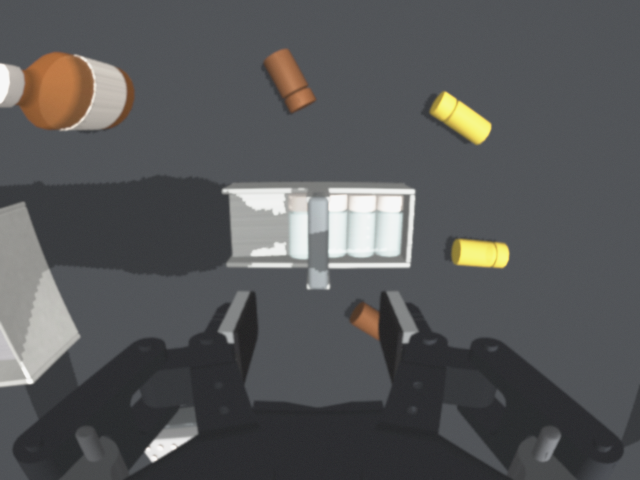

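```bash
cat >> h.py <<'E'
def wback(uv,d,i=None):
    i=i or vision.camera_info("wrist");K=i["intrinsics"];T=np.linalg.inv(i["camera_from_world"])
    x=(np.array(uv,float).reshape(-1,2)-[K[0,2],K[1,2]])/K[0,0];r=np.linalg.norm(x,axis=1)+1e-9
    s=np.tan(r)/r;d=np.atleast_1d(d)
    c=np.c_[x*s[:,None]*d[:,None],d,np.ones(len(d))]
    return (T@c.T)[:3].T
E
python3 - <<'E'
from h import *
d=np.load("w1.npy");v,u=np.mgrid[170:310,300:340]
P=wback(np.c_[u.ravel(),v.ravel()],d[170:310,300:340].ravel())
m=(P[:,2]>80)&(P[:,2]<98)
r=cv2.minAreaRect(P[m][:,:2].astype(np.float32));print(r,np.percentile(P[m][:,2],[10,50,90]))
E
```

```text
((554.65087890625, -347.94549560546875), (15.37070083618164, 63.73414993286133), 77.60340881347656) [90.49358211 92.06357383 93.06179924]
```

Request:
arm_command(
  rows=[
    [[0.2, 0, 4, 0, 0, 0, 60], [0.2, 0, 8, 0, 0, 0, 60], [0.2, 0, 10.5, 0, 0, 0, 60], [0.2, 0, 12.1, 0, 0, 0, 60], [0.2, 0, 12.1, 0, 0, 0, 60], [0.2, 0, 12.1, 0, 0, 0, 60]],
  ],
)

```text
clock: 3.92
eef_pos: [555.8, -347.5, 63.0]
orientation: [0.0, 0.994, -0.11, 0.003]
ft_force: [0.8, 0.4, 0.4]
width: 51.1
```

Request:
arm_command(
  rows=[
    [[0, 0, 0, 0, 0, 0, 10], [0, 0, 0, 0, 0, 0, 0], [0, 0, 0, 0, 0, 0, 0], [0, 0, 0, 0, 0, 0, 0], [0, 0, 0, 0, 0, 0, 0], [0, 0, 0, 0, 0, 0, 0]],
  ],
  force=70,
)

```text
clock: 4.42
eef_pos: [557.1, -348.2, 65.9]
orientation: [0.001, 0.994, -0.11, 0.005]
ft_force: [-0.2, 1.1, 5.6]
width: 12.6
```

```bash
python3 - <<'E'
from h import *
st()
f,d=vision.grab_frame("wrist");cv2.imwrite("pics/w2.png",f)
E
```

```text
{'clock': 4.417, 'qpos': [-0.255, 0.222, -0.019, 0.001, -1.32, 1.605], 'eef_pos': [557.076, -348.243, 65.895], 'orientation': [0.001, 0.994, -0.11, 0.005], 'ft_force': [-0.217, 1.097, 5.594], 'moment': [0.128, 0.057, -0.024], 'width': 12.618}
zyx [-12.6  -0.6 179.9]
```

View pics/w2.png

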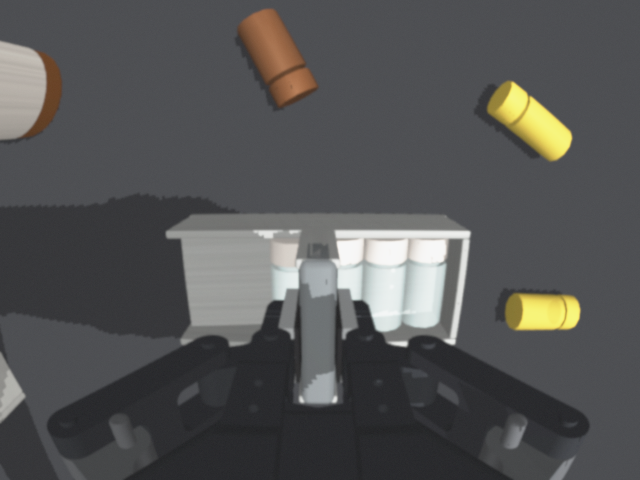

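Request:
arm_command(
  rows=[
    [[0, 0, 0, 0, 0, 0, 0]],
  ],
)

```text
clock: 4.55
eef_pos: [557.2, -348.1, 66.5]
orientation: [0.001, 0.994, -0.11, 0.005]
ft_force: [0.1, 0.3, -3.3]
width: 12.5
```

```bash
python3 - <<'E'
from h import *
st()
f,d=vision.grab_frame("side");c=f[280:420,320:480];cv2.imwrite("pics/s2.png",cv2.resize(c,None,fx=4,fy=4,interpolation=cv2.INTER_CUBIC))
E
```

```text
{'clock': 4.55, 'qpos': [-0.255, 0.221, -0.019, 0.0, -1.321, 1.605], 'eef_pos': [557.25, -348.133, 66.461], 'orientation': [0.001, 0.994, -0.11, 0.005], 'ft_force': [0.096, 0.309, -3.265], 'moment': [0.045, 0.088, 0.06], 'width': 12.464}
zyx [-12.6  -0.6 180. ]
```

View pics/s2.png

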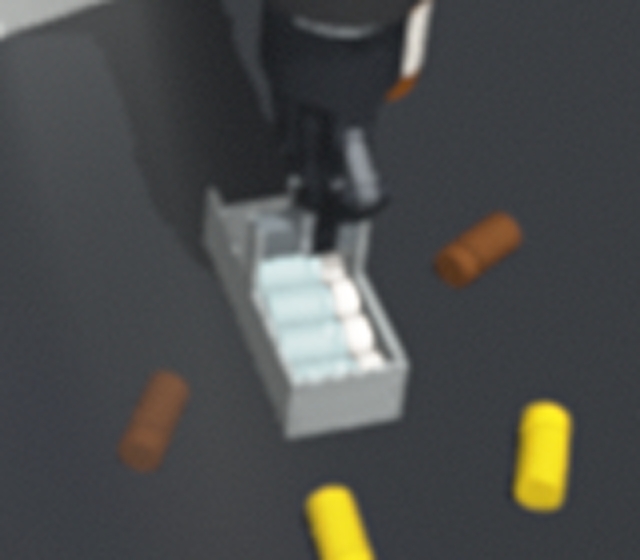

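Request:
arm_command(
  rows=[
    [[0, 0, -1, 0, 0, 0, 0], [0, 0, -3, 0, 0, 0, 0], [0, 0, -5, 2, 0, 0, 0], [0, 0, -7.5, 4, 0, 0, 0], [0, 0, -10, 6, 0, 0, 0], [0, 0, -12.5, 6, 0, 0, 0], [0, 0, -14, 6, 0, 0, 0], [0, 0, -15, 6, 0, 0, 0], [0, 0, -15, 6, 0, 0, 0], [0, 0, -15, 6, 0, 0, 0]],
  ],
  force=90,
)

```text
clock: 5.43
eef_pos: [555.7, -347.4, 215.7]
orientation: [-0.052, 0.993, -0.11, 0.011]
ft_force: [0.2, 0.4, -4.4]
width: 12.4
```

```bash
python3 - <<'E'
from h import *
st()
f,d=vision.grab_frame("side");cv2.imwrite("pics/s3.png",cv2.resize(f[230:430,280:520],None,fx=3,fy=3))
r=vision.landmark_of("side","tray_grip")+vision.landmark_of("side","tray_lip");
for x in r: u=x["pixel"];print(x["score"],u,back("side",[u],d[int(u[1]),int(u[0])]))
# feeder mouth: lip at feeder (0,-100), z 150
def fw(x,y,z):
    a=np.radians(3.7);return [556.5+np.cos(a)*x-np.sin(a)*y,107.5+np.sin(a)*x+np.cos(a)*y,z]
print(fw(0,-175,0),fw(0,-75,100))
E
```

```text
{'clock': 5.433, 'qpos': [-0.314, 0.212, 0.278, -0.106, -1.637, 1.658], 'eef_pos': [555.708, -347.393, 215.683], 'orientation': [-0.052, 0.993, -0.11, 0.011], 'ft_force': [0.214, 0.364, -4.388], 'moment': [-0.309, 0.119, 0.091], 'width': 12.407}
zyx [ -12.6   -0.6 -174. ]
0.74 [402.0, 283.1] [[ 543.00042246 -357.32918626  241.00552435]]
0.8 [386.5, 279.1] [[ 564.11869305 -271.97816587  181.79807353]]
[np.float64(567.7931539442676), np.float64(-67.13523319763132), 0] [np.float64(561.3399231189718), np.float64(32.65632862958657), 100]
```

View pics/s3.png

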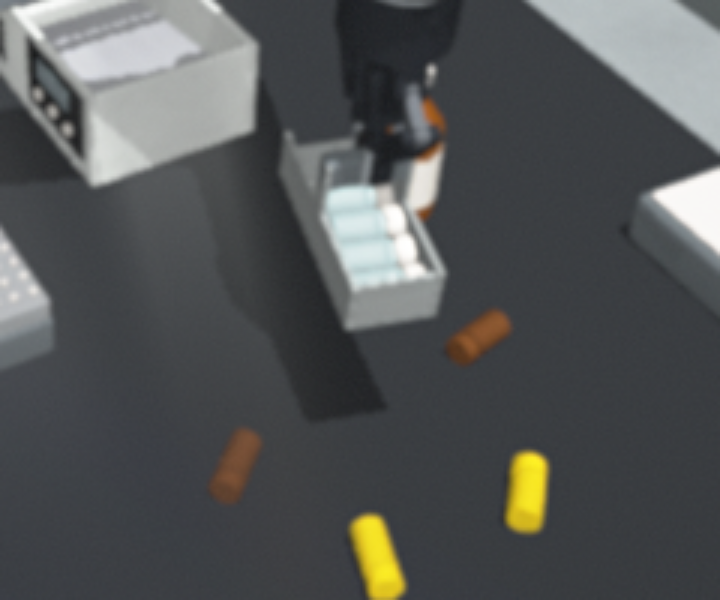

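```bash
cat >> h.py <<'E'
FA=3.7
def fw(x,y,z):
    a=np.radians(FA);return np.array([556.5+np.cos(a)*x-np.sin(a)*y,107.5+np.sin(a)*x+np.cos(a)*y,z])
HO=13
def lipgo(ylip,zlip,th,yaw=FA):
    "tray lip at feeder (0,ylip), tipped th deg"
    Rt=tool(yaw,-th)   # tool x = tray x
    t=np.radians(th);dy=75*np.cos(t)-48*np.sin(t);dz=-75*np.sin(t)-48*np.cos(t)
    h=fw(0,ylip-dy,zlip-dz);go(h+Rt.apply([0,0,HO]),Rt);return h
E
python3 - <<'E'
from h import *
print(lipgo(-110,188,-6))
E
```

```text
row [ -4.53 -26.19   2.65] [  0.   -2.1 -16.2] dist 267
[568.73574565 -81.71129605 227.89741623]
```

Request:
arm_command(
  rows=[
    [[-0.2, -1, 0.1, 0, -0.1, -0.6, 0], [-0.5, -3, 0.3, 0, -0.2, -1.9, 0], [-0.9, -5.2, 0.5, 0, -0.4, -3.2, 0], [-1.3, -7.5, 0.8, 0, -0.6, -4.6, 0], [-1.7, -9.8, 1.0, 0, -0.8, -6.1, 0], [-2.1, -12.1, 1.2, 0, -1.0, -7.5, 0], [-2.5, -14.4, 1.5, 0, -1.2, -8.9, 0], [-2.9, -16.7, 1.7, 0, -1.4, -10.3, 0], [-3.2, -18.5, 1.9, 0, -1.5, -11.4, 0], [-3.4, -19.8, 2.0, 0, -1.6, -12.2, 0]],
  ],
)

```text
clock: 6.42
eef_pos: [565.2, -143.2, 213.9]
orientation: [-0.052, 0.999, -0.001, 0.0]
ft_force: [1.2, 0.1, -3.1]
width: 12.1
```

```bash
python3 - <<'E'
from h import *
st();lipgo(-110,188,-6)
E
```

```text
{'clock': 6.417, 'qpos': [0.028, 0.02, 0.066, -0.105, -1.613, 1.535], 'eef_pos': [565.217, -143.24, 213.861], 'orientation': [-0.052, 0.999, -0.001, 0.0], 'ft_force': [1.167, 0.15, -3.099], 'moment': [-0.458, -0.088, -0.029], 'width': 12.084}
zyx [  -0.2   -0.  -174. ]
row [ 0.33 -6.27  0.55] [-0.  -0.4 -3.8] dist 63
```

Request:
arm_command(
  rows=[
    [[0.1, -1.6, 0.2, 0, -0.1, -1.0, 0], [0.2, -3.2, 0.3, 0, -0.2, -2.0, 0], [0.3, -4.7, 0.4, 0, -0.3, -3.0, 0], [0.3, -5.8, 0.5, 0, -0.4, -3.6, 0], [0.3, -6.3, 0.5, 0, -0.4, -3.8, 0], [0.3, -6.3, 0.5, 0, -0.4, -3.8, 0]],
  ],
)

```text
clock: 6.92
eef_pos: [568.3, -79.3, 215.3]
orientation: [-0.052, 0.998, 0.033, -0.002]
ft_force: [0.6, -0.1, -4.0]
width: 12.1
```

```bash
python3 - <<'E'
from h import *
st()
for n in("side","top"):
    f,d=vision.grab_frame(n);np.save(n+"4.npy",d);cv2.imwrite(f"pics/{n}4.png",f)
    r=vision.landmark_of(n,"tray_lip")
    for x in r: u=x["pixel"];print(n,x["score"],u,back(n,[u],d[int(u[1]),int(u[0])]))
a=cv2.resize(cv2.imread("pics/side4.png")[180:330,240:440],(400,300),interpolation=cv2.INTER_CUBIC)
b=cv2.resize(cv2.imread("pics/top4.png")[150:300,220:420],(400,300),interpolation=cv2.INTER_CUBIC)
cv2.imwrite("pics/m4.png",np.hstack([a,b]))
print("expect lip",fw(0,-110,188))
for a in [(-110,165,0),(-108,152,10),(-105,140,20),(-102,128,30),(-100,122,40),(-98,120,48),(-98,120,56)]:lipgo(*a)
E
```

```text
{'clock': 6.917, 'qpos': [0.143, -0.008, 0.041, -0.105, -1.611, 1.489], 'eef_pos': [568.278, -79.254, 215.311], 'orientation': [-0.052, 0.998, 0.033, -0.002], 'ft_force': [0.563, -0.069, -4.021], 'moment': [-0.496, -0.041, 0.04], 'width': 12.06}
zyx [   3.7    0.  -174. ]
side 0.62 [329.0, 219.1] [[632.93527845 156.48569317  76.71266142]]
side 0.34 [315.4, 254.0] [[542.16824453  57.10606778  40.71879318]]
top 0.7 [307.4, 214.4] [[567.35652815  24.95669063  41.66747379]]
top 0.69 [316.9, 207.8] [[512.11056538  -3.50600617 582.69974743]]
expect lip [563.59855391  -2.27071801 188.        ]
row [ 0.04 -0.2   1.57] [-6.  -0.  -0.1] dist 16
row [ 0.04 -1.12  1.72] [-16.   -0.   -0.1] dist 20
row [ 0.03 -2.33  1.94] [-26.    0.   -0.1] dist 30
row [ 0.03 -3.7   2.36] [-36.    0.   -0.1] dist 44
row [ 0.03 -5.15  2.39] [-46.    0.   -0.1] dist 57
row [ 0.03 -6.44  2.31] [-54.    0.   -0.1] dist 68
row [ 0.03 -7.59  2.17] [-62.    0.   -0.1] dist 79
```

View pics/m4.png

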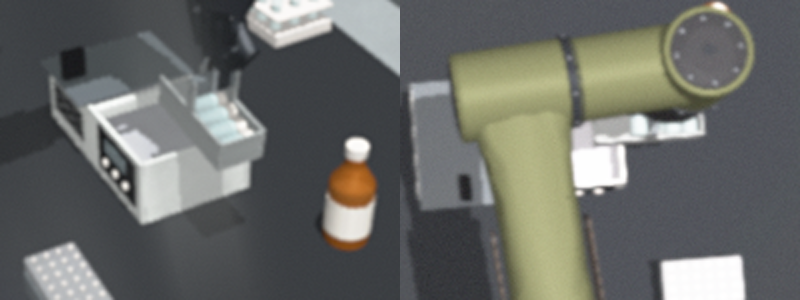

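```bash
python3 - <<'E'
from h import *
for n in("side","top"):
    d=np.load(n+"4.npy");v,u=np.mgrid[0:480,0:640];P=back(n,np.c_[u.ravel(),v.ravel()],d.ravel())
    m=(d.ravel()>0)&(abs(P[:,0]-565)<80)&(P[:,1]>-170)&(P[:,1]<30)&(P[:,2]>135)&(P[:,2]<208)
    a=np.radians(FA);q=P[m]-fw(0,0,0);X=q[:,0]*np.cos(a)+q[:,1]*np.sin(a);Y=-q[:,0]*np.sin(a)+q[:,1]*np.cos(a)
    print(n,m.sum(),np.percentile(X,[1,5,50,95,99]).round(),np.percentile(Y,[0,1,5,50,95,99,100]).round(),np.percentile(P[m][:,2],[1,50,99]).round())
E
```

```text
side 1414 [-40. -39. -17.  23.  25.] [-260. -258. -257. -208. -120. -110. -104.] [144. 178. 203.]
top 586 [-36. -36. -23.  -3.  -0.] [-261. -259. -255. -166. -114. -109. -107.] [149. 178. 199.]
```

Request:
arm_command(
  rows=[
    [[0.2, -0.1, 0.8, -3, 0, 0, 0], [0.4, -0.2, 1.6, -6, 0, 0, 0], [0.5, -0.7, 1.7, -11, 0, 0, 0], [0.5, -1.1, 1.7, -16, 0, 0, 0], [0.5, -1.7, 1.8, -21, 0, 0, 0], [0.5, -2.3, 1.9, -26, 0, 0, 0], [0.5, -3.0, 2.1, -31, 0, 0, 0], [0.5, -3.7, 2.4, -36, 0, 0, 0], [0.5, -4.4, 2.4, -41, 0, 0, 0], [0.5, -5.1, 2.4, -46, 0, 0, 0]],
  ],
)

```text
clock: 7.95
eef_pos: [570.2, -27.1, 197.3]
orientation: [0.343, 0.939, 0.029, 0.012]
ft_force: [0.0, -0.2, -2.9]
width: 11.9
```

```bash
python3 - <<'E'
from h import *
st()
f,d=vision.grab_frame("side");cv2.imwrite("pics/s5.png",cv2.resize(f[150:330,220:460],None,fx=3,fy=3,interpolation=cv2.INTER_CUBIC))
lipgo(-98,120,48);lipgo(-98,120,56)
E
```

```text
{'clock': 7.95, 'qpos': [0.622, 0.029, -0.328, 0.581, -1.624, 0.919], 'eef_pos': [570.168, -27.148, 197.31], 'orientation': [0.343, 0.939, 0.029, 0.012], 'ft_force': [0.003, -0.242, -2.932], 'moment': [2.41, 0.103, -0.008], 'width': 11.889}
zyx [ 3.600e+00 -1.000e-01  1.398e+02]
row [-0.46 -0.61 -1.1 ] [-7.3  0.1  0.2] dist 13
row [-0.46 -1.29 -2.03] [-15.3   0.    0.2] dist 25
```

View pics/s5.png

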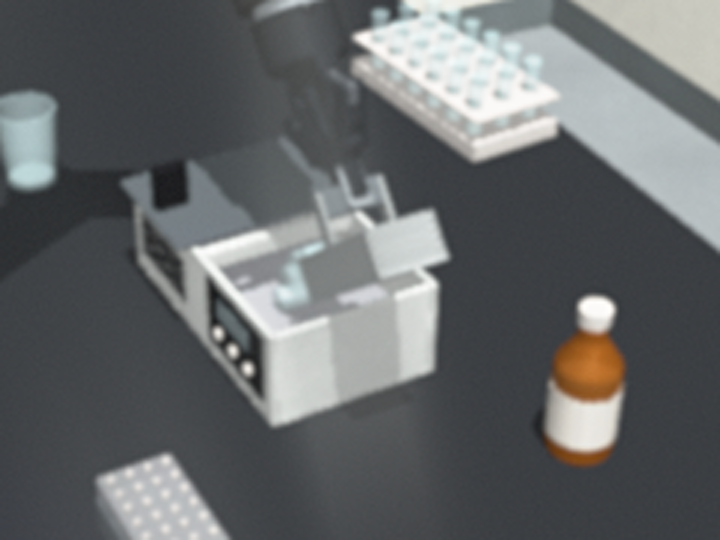

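Request:
arm_command(
  rows=[
    [[0, -0.3, -0.5, -4, 0, 0, 0], [0, -0.6, -1.0, -8, 0, 0, 0], [0, -0.9, -1.5, -12, 0, 0, 0], [0, -1.3, -2.0, -15, 0, 0, 0], [0, -1.3, -2.0, -15, 0, 0, 0], [0, -1.3, -2.0, -15, 0, 0, 0], [0, -1.3, -2.0, -15, 0, 0, 0], [0, -1.3, -2.0, -15, 0, 0, 0]],
  ],
)

```text
clock: 8.67
eef_pos: [568.5, -3.5, 202.1]
orientation: [0.466, 0.884, 0.029, 0.015]
ft_force: [-0.3, -0.8, -1.7]
width: 11.9
```

```bash
python3 - <<'E'
from h import *
st()
f,d=vision.grab_frame("side");cv2.imwrite("pics/s6.png",cv2.resize(f[180:310,240:400],None,fx=4.5,fy=4.5,interpolation=cv2.INTER_CUBIC))
for t in vision.landmark_of("side","vial1_center"):print(t["score"],t["pixel"])
f,d=vision.grab_frame("wrist");cv2.imwrite("pics/w6.png",f)
E
```

```text
{'clock': 8.667, 'qpos': [0.713, 0.137, -0.367, 0.729, -1.735, 0.787], 'eef_pos': [568.539, -3.534, 202.147], 'orientation': [0.466, 0.884, 0.029, 0.015], 'ft_force': [-0.305, -0.756, -1.744], 'moment': [3.13, 0.194, 0.037], 'width': 11.92}
zyx [3.700e+00 1.000e-01 1.245e+02]
0.78 [361.0, 384.8]
0.74 [436.0, 338.8]
0.58 [456.2, 394.0]
0.56 [403.7, 412.9]
```

View pics/s6.png

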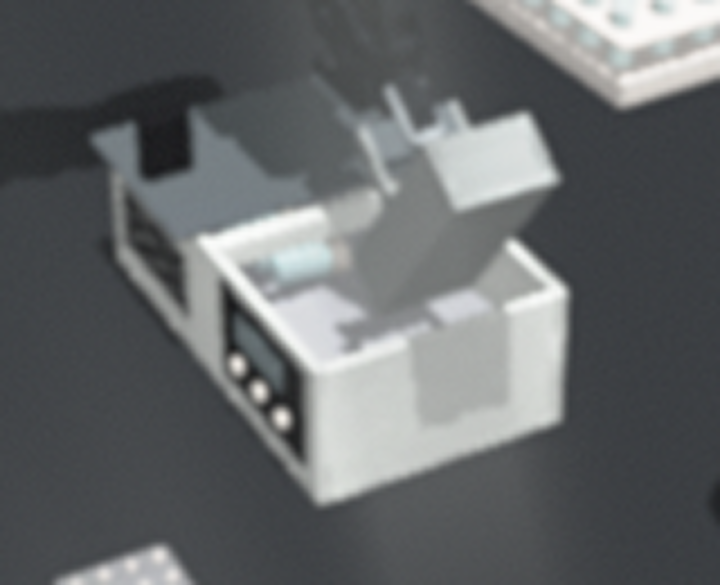

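View pics/w6.png

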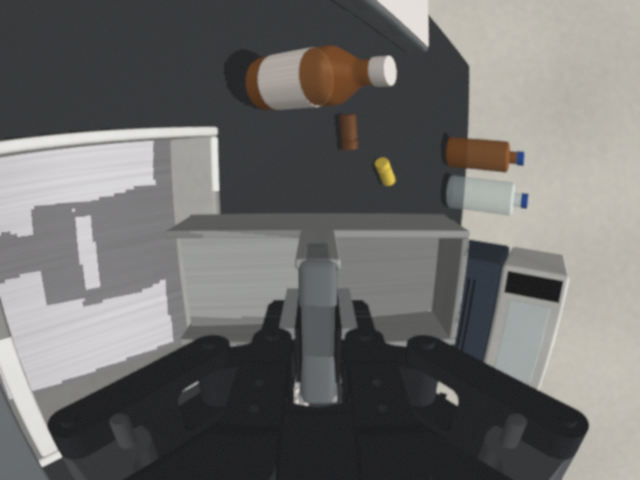

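```bash
python3 - <<'E'
from h import *
lipgo(-98,180,55); lipgo(-110,195,28); lipgo(-120,200,0)
E
```

```text
row [-0.48  4.96 -3.29] [0.6 0.  0.1] dist 60
row [-0.48  7.61  0.64] [27.6  0.   0.1] dist 76
row [-0.48  7.44  5.03] [55.6  0.1  0.1] dist 90
```

Request:
arm_command(
  rows=[
    [[0, 1.7, -1.1, 0, 0, 0, 0], [0, 3.5, -2.2, 0, 0, 0, 0], [0, 5.0, -3.3, 2, 0, 0, 0], [0, 5.8, -2.2, 8, 0, 0, 0], [0, 6.5, -1.2, 14, 0, 0, 0], [0, 7.0, -0.2, 20, 0, 0, 0], [0, 7.5, 0.8, 26, 0, 0, 0], [0, 7.6, 1.8, 33, 0, 0, 0], [0, 7.6, 2.8, 40, 0, 0, 0], [0, 7.5, 3.8, 47, 0, 0, 0]],
  ],
)

```text
clock: 9.65
eef_pos: [573.3, -77.5, 246.2]
orientation: [0.072, 0.997, 0.033, 0.004]
ft_force: [0.4, -1.9, -3.1]
width: 12.3
```

```bash
python3 - <<'E'
from h import *
st()
f,d=vision.grab_frame("side");cv2.imwrite("pics/s7.png",cv2.resize(f[180:310,240:400],None,fx=4.5,fy=4.5,interpolation=cv2.INTER_CUBIC))
Rt=tool(-12.6)
go([560,-200,230],Rt);go([556,-348,200],Rt)
E
```

```text
{'clock': 9.65, 'qpos': [0.3, -0.04, -0.025, 0.142, -1.615, 1.341], 'eef_pos': [573.296, -77.46, 246.237], 'orientation': [0.072, 0.997, 0.033, 0.004], 'ft_force': [0.426, -1.897, -3.133], 'moment': [0.366, 0.144, -0.019], 'width': 12.343}
zyx [  3.8  -0.2 171.7]
row [-2.03 11.56  3.19] [ 7.6 -1.4 16.1] dist 122
row [-3.36 25.77  8.13] [ 7.6 -1.4 16.1] dist 272
```

View pics/s7.png

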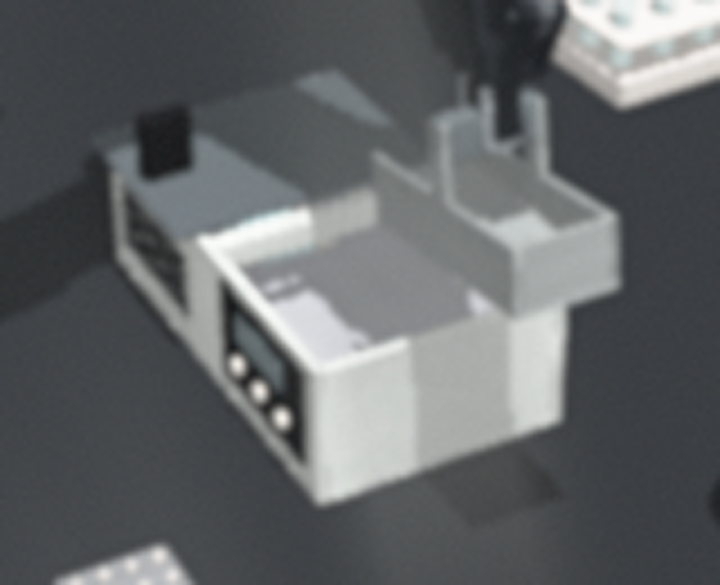

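Request:
arm_command(
  rows=[
    [[-0.5, 2.9, 0.5, 3, -0.4, 3, 0], [-1, 5.8, 1.4, 6, -0.7, 7, 0], [-1.7, 9, 2.3, 7.6, -1.1, 12, 0], [-2, 12, 3.2, 7.6, -1.4, 16.1, 0], [-2.4, 15.5, 4.5, 7.6, -1.4, 16.1, 0], [-2.8, 19, 5.7, 7.6, -1.4, 16.1, 0], [-3.1, 22.5, 7, 7.6, -1.4, 16.1, 0], [-3.4, 25.8, 8.1, 7.6, -1.4, 16.1, 0], [-3.4, 25.8, 8.1, 7.6, -1.4, 16.1, 0], [-3.4, 25.8, 8.1, 7.6, -1.4, 16.1, 0]],
  ],
)

```text
clock: 10.53
eef_pos: [554.2, -350.4, 200.4]
orientation: [0.001, 0.994, -0.111, -0.001]
ft_force: [-0.2, 0.0, -2.2]
width: 12.2
```

```bash
python3 - <<'E'
from h import *
st()
go([556,-348,75],tool(-12.6))
E
```

```text
{'clock': 10.533, 'qpos': [-0.258, 0.188, 0.189, 0.002, -1.574, 1.607], 'eef_pos': [554.185, -350.355, 200.436], 'orientation': [0.001, 0.994, -0.111, -0.001], 'ft_force': [-0.204, 0.008, -2.18], 'moment': [0.066, -0.038, 0.035], 'width': 12.179}
zyx [-12.8   0.2 179.9]
row [ 0.16 -0.29 12.54] [ 0.1  0.2 -0.2] dist 125
```

Request:
arm_command(
  rows=[
    [[0.1, -0.2, 3, 0, 0, 0, 0], [0.1, -0.2, 6, 0, 0, 0, 0], [0.1, -0.2, 9, 0, 0, 0, 0], [0.1, -0.2, 11, 0, 0, 0, 0], [0.1, -0.2, 12, 0, 0, 0, 0], [0.1, -0.2, 12.4, 0, 0, 0, 0], [0.1, -0.2, 12.4, 0, 0, 0, 0]],
  ],
)

```text
clock: 11.12
eef_pos: [555.5, -348.5, 77.3]
orientation: [0.001, 0.994, -0.11, -0.001]
ft_force: [0.1, -0.2, -2.4]
width: 12.3
```

```bash
python3 - <<'E'
from h import *
st()
f,d=vision.grab_frame("side");cv2.imwrite("pics/s8.png",cv2.resize(f[280:420,320:480],None,fx=4,fy=4,interpolation=cv2.INTER_CUBIC))
E
```

```text
{'clock': 11.117, 'qpos': [-0.254, 0.222, 0.002, 0.003, -1.353, 1.603], 'eef_pos': [555.507, -348.472, 77.329], 'orientation': [0.001, 0.994, -0.11, -0.001], 'ft_force': [0.069, -0.172, -2.435], 'moment': [0.01, -0.028, -0.025], 'width': 12.312}
zyx [-1.270e+01  1.000e-01  1.799e+02]
```

View pics/s8.png

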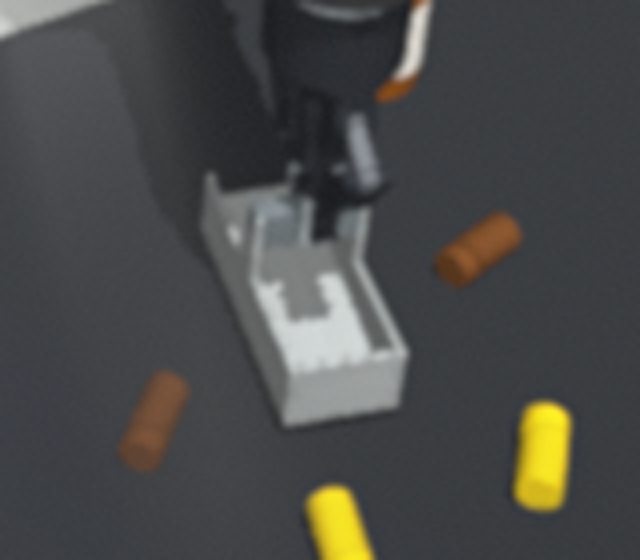

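Still a little above the bench. Lowering in fine steps.

Request:
arm_command(
  rows=[
    [[0, 0, 0.3, 0, 0, 0, 0], [0, 0, 0.6, 0, 0, 0, 0], [0, 0, 0.8, 0, 0, 0, 0], [0, 0, 0.9, 0, 0, 0, 0]],
  ],
)

```text
clock: 11.5
eef_pos: [556.1, -348.8, 69.6]
orientation: [0.001, 0.994, -0.111, -0.0]
ft_force: [0.1, 0.3, -3.6]
width: 11.9
```

```bash
python3 -c "
from h import *
st()"
```

```text
{'clock': 11.5, 'qpos': [-0.255, 0.226, -0.008, 0.003, -1.337, 1.603], 'eef_pos': [556.078, -348.834, 69.632], 'orientation': [0.001, 0.994, -0.111, -0.0], 'ft_force': [0.078, 0.325, -3.603], 'moment': [0.002, 0.026, 0.01], 'width': 11.867}
zyx [-12.7   0.  179.8]
```

Request:
arm_command(
  rows=[
    [[0, 0, 0.2, 0, 0, 0, 0], [0, 0, 0.4, 0, 0, 0, 0], [0, 0, 0.5, 0, 0, 0, 0]],
  ],
)

```text
clock: 11.75
eef_pos: [556.2, -349.1, 66.2]
orientation: [0.002, 0.994, -0.11, -0.0]
ft_force: [-3.9, 3.7, 7.9]
width: 11.6
```

Request:
arm_command(
  rows=[
    [[0, 0, 0, 0, 0, 0, 20], [0, 0, 0, 0, 0, 0, 40], [0, 0, 0, 0, 0, 0, 55], [0, 0, 0, 0, 0, 0, 60], [0, 0, 0, 0, 0, 0, 60]],
  ],
)

```text
clock: 12.17
eef_pos: [556.2, -349.2, 66.3]
orientation: [0.002, 0.994, -0.11, 0.0]
ft_force: [-0.0, 0.1, -0.3]
width: 51.3
```

Request:
arm_command(
  rows=[
    [[0, 0, -2, 0, 0, 0, 60], [0, 0, -5, 0, 0, 0, 60], [0, 0, -9, 0, 0, 0, 60], [0, 0, -12, 0, 0, 0, 60], [0, 0, -16, 0, 0, 0, 60], [0, 0, -19, 0, 0, 0, 60], [0, 0, -19, 0, 0, 0, 60]],
  ],
)

```text
clock: 12.75
eef_pos: [557.5, -350.1, 265.4]
orientation: [0.004, 0.994, -0.111, 0.006]
ft_force: [-0.1, -0.7, 2.0]
width: 51.0
```

```bash
python3 - <<'E'
from h import *
st()
f,d=vision.grab_frame("wrist");cv2.imwrite("pics/w9.png",f)
f,d=vision.grab_frame("side");cv2.imwrite("pics/s9.png",f)
print(fw(-75,75,134))
go([477,177.5,250],tool(3.7))
go([477,177.5,250],tool(183.7))
E
```

```text
{'clock': 12.75, 'qpos': [-0.254, 0.19, 0.307, 0.007, -1.675, 1.603], 'eef_pos': [557.536, -350.075, 265.444], 'orientation': [0.004, 0.994, -0.111, 0.006], 'ft_force': [-0.051, -0.742, 2.0], 'moment': [-0.108, -0.05, -0.029], 'width': 51.046}
zyx [-12.7  -0.7 179.6]
[476.81640551 177.50374825 134.        ]
row [-19.35 -49.58   0.56] [  0.3  -0.2 -16.4] dist 532
row [-19.35 -49.58   0.56] [ -0.3  -0.4 163.6] dist 532
```

View pics/w9.png

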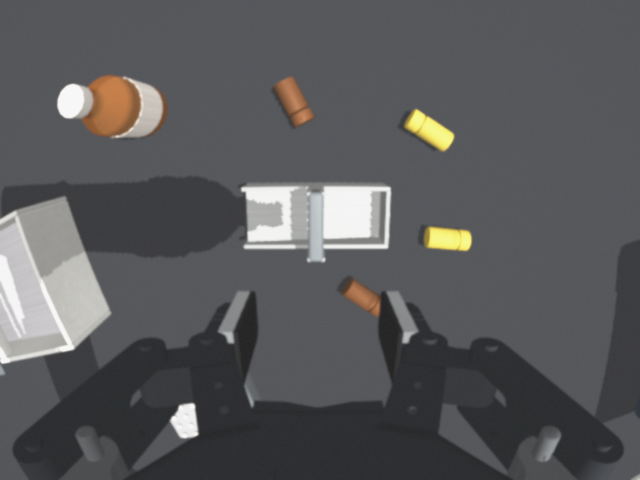

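View pics/s9.png

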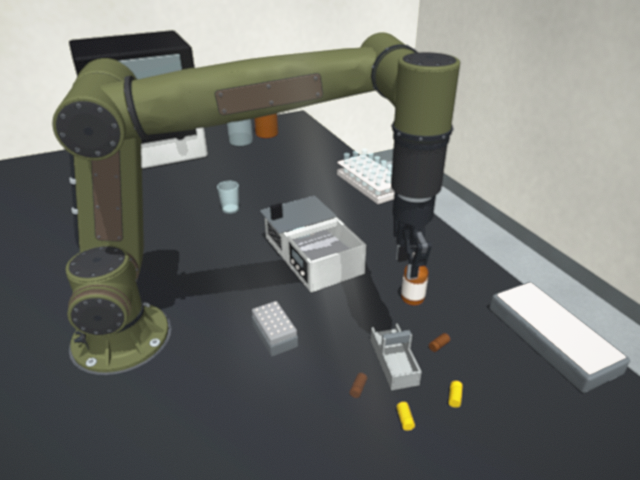

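```bash
cat > kin.py <<'E'
import numpy as np
from scipy.optimize import least_squares
from scipy.spatial.transform import Rotation as R
D=[([1.508,.041,.084,-.001,-1.616,-.334],(231.654,553.103,230.251),[0.001,.98,-.197,0]),
([0.912,-0.506,-0.37,0,-1.705,0.435],(371.381,158.907,231.81),[-.001,.994,-.111,0]),
([-0.074,-0.062,-0.016,-0.001,-1.615,1.421],(510.555,-234.464,231.435),[-.001,.994,-.111,.001]),
([-.258,.181,.144,-.001,-1.534,1.605],(551.998,-348.716,179.52),[-.001,.994,-.112,0]),
([-0.255,0.222,-0.019,0.001,-1.32,1.605],(557.076,-348.243,65.895),[0.001,.994,-.11,.005]),
([-0.314,.212,.278,-.106,-1.637,1.658],(555.708,-347.393,215.683),[-.052,.993,-.11,.011]),
([0.028,0.02,0.066,-0.105,-1.613,1.535],(565.217,-143.24,213.861),[-.052,.999,-.001,0]),
([0.143,-0.008,0.041,-0.105,-1.611,1.489],(568.278,-79.254,215.311),[-.052,.998,.033,-.002]),
([0.622,.029,-.328,.581,-1.624,.919],(570.168,-27.148,197.31),[.343,.939,.029,.012]),
([.713,.137,-.367,.729,-1.735,.787],(568.539,-3.534,202.147),[.466,.884,.029,.015]),
([0.3,-.04,-.025,.142,-1.615,1.341],(573.296,-77.46,246.237),[.072,.997,.033,.004])]
def T(r=None,t=(0,0,0)):
    M=np.eye(4);M[:3,3]=t
    if r is not None:M[:3,:3]=R.from_rotvec(r).as_matrix()
    return M
def fk(q,p,s):
    a1,off,d1,L2,L3,a3,t,ya,oy=p
    s4,s5,s6=s
    return T([0,0,q[0]])@T(None,(a1,off,d1))@T([0,q[1],0])@T(None,(0,0,L2))@T([0,-q[2],0])@T(None,(L3,oy,a3))@T([s4*q[3],0,0])@T([0,s5*q[4],0])@T([0,np.pi/2,0])@T([0,0,s6*q[5]+ya])@T(None,(0,0,t))
def res(p,s):
    r=[]
    for q,x,o in D:
        M=fk(q,p,s);r+=list(M[:3,3]-x)
        Ro=R.from_quat([o[1],o[2],o[3],o[0]]);r+=list((Ro.inv()*R.from_matrix(M[:3,:3])).as_rotvec()*300)
    return r
if __name__=="__main__":
    import json
    best=None
    for s4 in(1,-1):
     for s5 in(1,-1):
      for s6 in(1,-1):
       for ya in(-2,0,1.5,3):
        f=least_squares(res,[0,-196,400,450,500,0,300,ya,0],args=((s4,s5,s6),),x_scale=[100]*7+[1,100])
        if best is None or f.cost<best[0]:best=(f.cost,f.x,(s4,s5,s6),np.abs(f.fun).max())
    print(best);json.dump([list(best[1]),best[2]],open("kin.json","w"))
E
python3 kin.py
```

```text
(np.float64(3670.4247960030057), array([  238.07502978, -1209.75454697,   106.42725546,   394.12954579,
         313.51882014,    10.25082512,   299.51455511,    -1.57093784,
        1016.77003388]), (-1, -1, -1), np.float64(60.615272510393126))
```

```bash
cat > k2.py <<'E'
from kin import *
import json
p,s=json.load(open("kin.json"))
r=np.array(res(p,s)).reshape(-1,6);print(r.round(0))
# orientation-only search over axis assignments
import itertools
ax={'x':[1,0,0],'y':[0,1,0],'z':[0,0,1]}
out=[]
for a in itertools.product('xyz',repeat=5):
  for sg in itertools.product((1,-1),repeat=5):
    # R = Rz(q1) * prod rot(axis,sg*q)
    qs=[]
    for q,x,o in D:
        M=R.from_rotvec([0,0,q[0]])
        for k in range(5): M=M*R.from_rotvec(np.array(ax[a[k]])*sg[k]*q[k+1])
        qs.append(R.from_quat([o[1],o[2],o[3],o[0]]).inv()*M) # should be const
    m=R.concatenate(qs);e=(m.mean().inv()*m).magnitude().max();out.append((e,a,sg))
out.sort(key=lambda t:t[0]);print(*out[:6],sep="\n")
E
python3 k2.py
```

```text
[[ -4.   0.  -6.  -0.  -0.  -0.]
 [ -0.   5. -27.  -0.   0.   0.]
 [  1.   3.  -6.  -0.  -0.   0.]
 [  1.   4.  14.  -0.   0.  -0.]
 [  8.   1.  61.  -0.  -0.  -0.]
 [ -4.  -2.   9.  -0.  -0.  -0.]
 [ -1.  -3.  13.   0.   0.   0.]
 [ -1.  -2.  13.   0.   0.   0.]
 [ -1.  -4. -26.  -0.  -0.  -0.]
 [  6. -15. -17.   0.  -0.  -0.]
 [ -0.   8. -27.  -0.   0.   0.]]
(np.float64(0.0018524252533312362), ('y', 'y', 'x', 'y', 'x'), (1, -1, -1, -1, -1))
(np.float64(0.2705467274280991), ('x', 'x', 'y', 'x', 'y'), (-1, 1, 1, 1, -1))
(np.float64(0.34086263600399735), ('x', 'x', 'y', 'y', 'x'), (-1, 1, 1, 1, 1))
(np.float64(0.3616739113558243), ('x', 'x', 'y', 'z', 'z'), (-1, 1, 1, -1, 1))
(np.float64(0.3748094027663696), ('y', 'y', 'x', 'x', 'y'), (1, -1, -1, 1, -1))
(np.float64(0.3749420683928125), ('y', 'y', 'x', 'x', 'y'), (1, -1, -1, -1, 1))
```

```bash
cat > k3.py <<'E'
from kin import D
import numpy as np
from scipy.spatial.transform import Rotation as R
from scipy.optimize import least_squares
AX=np.array([[0,0,1],[0,1,0],[0,-1,0],[-1,0,0],[0,-1,0],[-1,0,0]],float)
def chain(q):
    M=R.identity();L=[]
    for a,x in zip(AX,q): M=M*R.from_rotvec(a*x);L.append(M.as_matrix())
    return L
A=[];b=[]
for q,x,o in D: A.append(np.hstack(chain(q)));b+=list(x)
A=np.vstack(A);b=np.array(b)
lam=0.003
def fitv():
    n=A.shape[1]
    return np.linalg.solve(A.T@A+lam*np.eye(n),A.T@b)
v=fitv()
C=R.concatenate([R.from_matrix(chain(q)[-1]).inv()*R.from_quat([o[1],o[2],o[3],o[0]]) for q,x,o in D]).mean()
def fk(q):
    L=chain(q);return np.hstack(L)@v, R.from_matrix(L[-1])*C
LO=np.array([-2.56,-1.29,-1.08,-3.29,-2.81,-2.99]);HI=np.array([2.56,2.01,1.49,1.98,-.18,2.99])
def ik(p,Rt,q0):
    def f(q):
        x,r=fk(q);return np.r_[x-p,(Rt.inv()*r).as_rotvec()*200]
    s=least_squares(f,np.clip(q0,LO+.01,HI-.01),bounds=(LO,HI),x_scale=1);return s.x,np.abs(s.fun).max()
if __name__=="__main__":
    print("resid",np.abs(A@v-b).max());print(v.reshape(6,3).round(0))
    from h import tool
    def fw(x,y,z,a=np.radians(3.7)):return np.array([556.5+np.cos(a)*x-np.sin(a)*y,107.5+np.sin(a)*x+np.cos(a)*y,z])
    def lidpose(deg):
        t=np.radians(deg);g=fw(85-160*np.cos(t)+34*np.sin(t),75,100+160*np.sin(t)+34*np.cos(t))
        Rt=R.from_euler('z',3.7,degrees=True)*R.from_euler('y',deg,degrees=True)*R.from_euler('x',180,degrees=True)
        return g+Rt.apply([0,0,19]),Rt
    for fl in(0,1):
        q=np.array([.6,-.3,-.2,0,-1.6,.9-(np.pi if fl else 0)])
        for deg in range(0,60,10):
            p,Rt=lidpose(deg)
            if fl:Rt=Rt*R.from_euler('z',180,degrees=True)
            q,e=ik(p,Rt,q);print(fl,deg,p.round(),q.round(2),round(e,2))
E
python3 k3.py
```

```text
resid 3.3959627021125414
[[ 20.  -6. 150.]
 [  8.  -6. 397.]
 [265.  -6.   1.]
 [265. -89.  -4.]
 [169. -89.  -7.]
 [169.  -0.  -1.]]
0 0 [477. 178. 115.] [ 0.75 -0.19 -0.35  0.   -1.41  0.88] 0.0
0 10 [482. 178. 143.] [ 0.67 -0.03 -0.13 -0.1  -1.61  0.96] 0.0
0 20 [492. 178. 169.] [ 0.61  0.14  0.1  -0.18 -1.83  1.01] 0.0
0 30 [506. 179. 193.] [ 0.55  0.31  0.32 -0.26 -2.04  1.02] 0.0
0 40 [524. 181. 214.] [ 0.5   0.49  0.57 -0.36 -2.26  0.99] 0.0
0 50 [545. 182. 232.] [ 0.46  0.68  0.83 -0.5  -2.49  0.9 ] 0.0
1 0 [477. 178. 115.] [ 0.75 -0.19 -0.35 -0.   -1.41 -2.26] 0.0
1 10 [482. 178. 143.] [ 0.67 -0.03 -0.13 -0.1  -1.61 -2.17] 0.0
1 20 [492. 178. 169.] [ 0.6   0.14  0.1  -0.18 -1.83 -2.13] 0.0
1 30 [506. 179. 193.] [ 0.55  0.31  0.33 -0.26 -2.04 -2.12] 0.0
1 40 [524. 181. 214.] [ 0.5   0.49  0.57 -0.36 -2.26 -2.15] 0.0
1 50 [545. 182. 232.] [ 0.45  0.68  0.83 -0.5  -2.49 -2.24] 0.0
```

Request:
arm_command(
  rows=[
    [[-19.3, -49.6, 0.5, 0.3, -0.2, -16.4, 60], [-19.3, -49.6, 0.5, 0.3, -0.2, -16.4, 60], [-19.3, -49.6, 0.5, 0.3, -0.2, -16.4, 60], [-19.3, -49.6, 0.5, 0.3, -0.2, -16.4, 60], [-19.3, -49.6, 0.5, 0.3, -0.2, -16.4, 60], [-19.3, -49.6, 0.5, 0.3, -0.2, -16.4, 60], [-19.3, -49.6, 0.5, 0.3, -0.2, -16.4, 60], [-19.3, -49.6, 0.5, 0.3, -0.2, -16.4, 60], [-19.3, -49.6, 0.5, 0.3, -0.2, -16.4, 60], [-19.3, -49.6, 0.5, 0.3, -0.2, -16.4, 60]],
  ],
)

```text
clock: 13.68
eef_pos: [493.4, 65.3, 250.5]
orientation: [-0.0, 0.999, 0.032, -0.001]
ft_force: [1.0, -0.4, -0.1]
width: 51.0
```

```bash
python3 - <<'E'
from h import *
st();go([477,177.5,200],tool(3.7))
E
```

```text
{'clock': 13.683, 'qpos': [0.537, -0.229, -0.131, -0.001, -1.67, 1.099], 'eef_pos': [493.413, 65.344, 250.517], 'orientation': [-0.0, 0.999, 0.032, -0.001], 'ft_force': [1.047, -0.369, -0.09], 'moment': [0.037, -0.201, 0.005], 'width': 51.042}
zyx [ 3.7e+00  1.0e-01 -1.8e+02]
row [ -0.9  -11.3    5.06] [-0.   0.1  0. ] dist 124
```

Request:
arm_command(
  rows=[
    [[-0.3, -4, 1.5, 0, 0, 0, 60], [-0.6, -8, 3, 0, 0, 0, 60], [-0.9, -11.3, 4.5, 0, 0, 0, 60], [-0.9, -11.3, 5, 0, 0, 0, 60], [-0.9, -11.3, 5, 0, 0, 0, 60]],
  ],
)

```text
clock: 14.1
eef_pos: [475.3, 178.6, 196.9]
orientation: [0.001, 0.999, 0.034, -0.003]
ft_force: [0.2, -0.8, -1.2]
width: 51.1
```

```bash
python3 - <<'E'
from h import *
st()
i=vision.camera_info("wrist")
f,d=vision.grab_frame("wrist");cv2.imwrite("pics/w10.png",f)
for t in("lid_grip","lid_hinge","vial1_center"): print(t,[(round(x["score"],2),np.round(x["pixel"])) for x in vision.landmark_of("wrist",t)])
v,u=np.mgrid[150:420:2,200:440:2];P=wback(np.c_[u.ravel(),v.ravel()],d[v,u].ravel(),i)
m=(P[:,2]>143)&(P[:,2]<162)&(abs(P[:,0]-477)<40)&(abs(P[:,1]-178)<25)
r=cv2.minAreaRect(P[m][:,:2].astype(np.float32));print(m.sum(),r,np.percentile(P[m][:,2],[10,50,90]))
m=(P[:,2]>95)&(P[:,2]<115);print(np.median(P[m][:,2]))
E
```

```text
{'clock': 14.1, 'qpos': [0.755, -0.203, -0.205, -0.002, -1.575, 0.884], 'eef_pos': [475.311, 178.624, 196.931], 'orientation': [0.001, 0.999, 0.034, -0.003], 'ft_force': [0.167, -0.752, -1.156], 'moment': [-0.073, -0.061, -0.026], 'width': 51.132}
zyx [  3.9   0.4 179.9]
lid_grip [(0.97, array([313., 259.]))]
lid_hinge [(0.78, array([318.,   1.]))]
vial1_center [(0.66, array([318.,   1.]))]
413 ((477.51800537109375, 182.0499725341797), (35.4244270324707, 13.377740859985352), 4.146155834197998) [150.25626691 152.09305433 153.04437646]
107.48107256936574
```

View pics/w10.png

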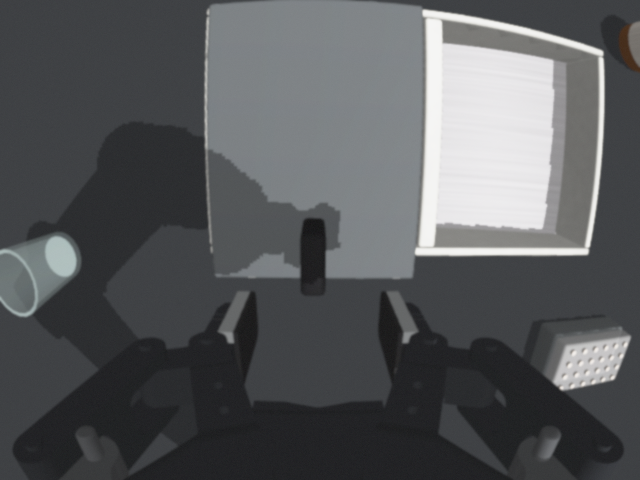

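Request:
arm_command(
  rows=[
    [[0.2, -0.2, 3, 0, 0, 0, 60], [0.2, -0.2, 6, 0, 0, 0, 60], [0.2, -0.2, 7.5, 0, 0, 0, 60], [0.2, -0.2, 8, 0, 0, 0, 60], [0.2, -0.2, 8, 0, 0, 0, 60], [0.2, -0.2, 8, 0, 0, 0, 60]],
  ],
)

```text
clock: 14.8
eef_pos: [480.2, 178.4, 122.8]
orientation: [-0.001, 1.0, 0.031, 0.001]
ft_force: [0.9, -0.5, 0.7]
width: 51.4
```

```bash
python3 -c "
from h import *
st();go([477.5,180.8,116],tool(3.7))"
```

```text
{'clock': 14.8, 'qpos': [0.75, -0.185, -0.326, 0.0, -1.428, 0.884], 'eef_pos': [480.168, 178.396, 122.813], 'orientation': [-0.001, 1.0, 0.031, 0.001], 'ft_force': [0.896, -0.491, 0.69], 'moment': [0.072, -0.027, -0.067], 'width': 51.373}
zyx [ 3.600e+00 -1.000e-01 -1.799e+02]
row [-0.25 -0.26  0.68] [-0.1 -0.1 -0.1] dist 8
```

Request:
arm_command(
  rows=[
    [[-0.2, -0.3, 0.7, 0, 0, 0, 60], [-0.2, -0.3, 0.8, 0, 0, 0, 60], [-0.2, -0.3, 0.8, 0, 0, 0, 60]],
  ],
)

```text
clock: 15.05
eef_pos: [478.1, 181.5, 115.2]
orientation: [-0.001, 1.0, 0.031, 0.001]
ft_force: [-0.6, 0.5, 0.1]
width: 50.9
```

Request:
arm_command(
  rows=[
    [[0, 0, 0.1, 0, 0, 0, 20], [0, 0, 0.1, 0, 0, 0, 0], [0, 0, 0.1, 0, 0, 0, 0], [0, 0, 0.1, 0, 0, 0, 0], [0, 0, 0.1, 0, 0, 0, 0], [0, 0, 0.1, 0, 0, 0, 0]],
  ],
  force=70,
)

```text
clock: 15.55
eef_pos: [478.1, 181.6, 114.5]
orientation: [-0.001, 1.0, 0.031, 0.001]
ft_force: [-1.6, 0.4, 1.1]
width: 13.1
```

```bash
cat >> h.py <<'E'
def lidpose(deg,g0,off,q0):
    "carry measured start pose (pos g0, Rot q0 at lid=0) round the hinge"
    a=np.radians(FA);Ry=R.from_rotvec(np.array([-np.sin(a),np.cos(a),0])*np.radians(deg))
    h=fw(85+off,75,100)
    return h+Ry.apply(np.array(g0)-h),Ry*q0
E
python3 - <<'E'
from h import *
st();o=manip.get_obs();g0=o["eef_pos"];q0=rot(o["orientation"])
np.savez("g0.npz",p=g0,q=q0.as_quat())
for d in(3,6,9,12,15,18,21,24,27,30,33,36,40,43,47,50):
    p,r=lidpose(d,g0,0,q0);print(d,p.round(),end=" ");go(p,r)
E
```

```text
{'clock': 15.55, 'qpos': [0.757, -0.185, -0.341, 0.0, -1.412, 0.876], 'eef_pos': [478.098, 181.59, 114.483], 'orientation': [-0.001, 1.0, 0.031, 0.001], 'ft_force': [-1.632, 0.368, 1.082], 'moment': [-0.02, 0.368, -0.202], 'width': 13.13}
zyx [ 3.600e+00 -1.000e-01 -1.799e+02]
3 [479. 182. 123.] row [ 0.1  -0.   -0.83] [-0. -3.  0.] dist 8
6 [480. 182. 131.] row [ 0.24 -0.   -1.65] [-0. -6.  0.] dist 17
9 [482. 182. 139.] row [ 0.43 -0.01 -2.46] [-0. -9.  0.] dist 25
12 [485. 182. 147.] row [ 0.65 -0.01 -3.26] [ -0. -12.   0.] dist 33
15 [487. 182. 155.] row [ 0.92 -0.01 -4.05] [ -0. -15.   0.] dist 42
18 [490. 182. 163.] row [ 1.23 -0.01 -4.82] [ -0. -18.   0.] dist 50
21 [494. 183. 170.] row [ 1.58 -0.01 -5.58] [ -0. -21.   0.] dist 58
24 [498. 183. 178.] row [ 1.97 -0.01 -6.32] [ -0. -24.   0.] dist 66
27 [502. 183. 185.] row [ 2.4  -0.02 -7.03] [ -0.1 -27.    0. ] dist 74
30 [507. 183. 192.] row [ 2.86 -0.02 -7.72] [ -0.1 -30.    0.1] dist 82
33 [511. 184. 198.] row [ 3.36 -0.02 -8.39] [ -0.1 -33.    0.1] dist 90
36 [517. 184. 205.] row [ 3.9  -0.02 -9.03] [ -0.1 -36.    0.1] dist 98
40 [524. 185. 213.] row [ 4.66 -0.03 -9.84] [ -0.1 -40.    0.1] dist 109
43 [530. 185. 219.] row [  5.27  -0.03 -10.41] [ -0.1 -43.    0.1] dist 117
47 [539. 186. 226.] row [  6.12  -0.03 -11.11] [ -0.1 -47.    0.1] dist 127
50 [546. 186. 231.] row [  6.8   -0.03 -11.61] [ -0.1 -50.    0.1] dist 134
```

Request:
arm_command(
  rows=[
    [[0.1, 0, -0.8, 0, -3, 0, 0], [0.2, 0, -1.6, 0, -6, 0, 0], [0.4, 0, -2.5, 0, -9, 0, 0], [0.7, 0, -3.3, 0, -12, 0, 0], [0.9, 0, -4.1, 0, -15, 0, 0], [1.2, 0, -4.8, 0, -18, 0, 0], [1.6, 0, -5.6, 0, -21, 0, 0], [2.0, 0, -6.3, 0, -24, 0, 0]],
  ],
)

```text
clock: 16.22
eef_pos: [497.5, 182.6, 178.2]
orientation: [0.006, 0.977, 0.031, -0.209]
ft_force: [-7.6, 1.4, 5.3]
width: 13.5
```

```bash
cat >> h.py <<'E'
def plan(ds,off=0):
    z=np.load("g0.npz");g0=z["p"];q0=R.from_quat(z["q"])
    o=manip.get_obs();print("tilt so far",(q0.inv()*rot(o["orientation"])).as_rotvec(degrees=True).round(1))
    p=lidpose(0,g0,off,q0)
    h=fw(85+off,75,100);a=np.radians(FA)
    def ang(P): w=np.array(P)-h;return np.degrees(np.arctan2(w[2],-(w[0]*np.cos(a)+w[1]*np.sin(a))))
    print("angle about hinge",ang(o["eef_pos"])-ang(g0),"radius",np.linalg.norm((np.array(o["eef_pos"])-h)[[0,2]]),np.linalg.norm((np.array(g0)-h)[[0,2]]))
    for d in ds:
        p,r=lidpose(d,g0,off,q0);print(d,end=" ");go(p,r)
E
python3 - <<'E'
from h import *
st();plan((26,28,30,33,36,39,42,45,48,50))
f,d=vision.grab_frame("side");cv2.imwrite("pics/s11.png",cv2.resize(f[120:300,200:420],None,fx=3.2,fy=3.2,interpolation=cv2.INTER_CUBIC))
E
```

```text
{'clock': 16.217, 'qpos': [0.582, 0.221, 0.209, -0.219, -1.921, 1.014], 'eef_pos': [497.48, 182.629, 178.244], 'orientation': [0.006, 0.977, 0.031, -0.209], 'ft_force': [-7.579, 1.358, 5.285], 'moment': [0.392, 1.153, -0.412], 'width': 13.52}
zyx [   3.7   24.1 -179.9]
tilt so far [ -0.  -24.2  -0. ]
angle about hinge 24.144357380881786 radius 159.51107004275372 159.0455580565036
26 row [ 0.1  -0.02 -0.51] [-0.  -1.8  0.1] dist 5
28 row [ 0.18 -0.02 -1.06] [-0.  -3.8  0.1] dist 11
30 row [ 0.27 -0.02 -1.6 ] [-0.  -5.8  0.1] dist 16
33 row [ 0.46 -0.03 -2.42] [-0.  -8.8  0.1] dist 25
36 row [ 0.68 -0.03 -3.22] [ -0.  -11.8   0.1] dist 33
39 row [ 0.95 -0.03 -4.01] [ -0.  -14.8   0.1] dist 41
42 row [ 1.25 -0.03 -4.78] [ -0.  -17.8   0.1] dist 49
45 row [ 1.6  -0.03 -5.54] [ -0.  -20.8   0.1] dist 58
48 row [ 1.99 -0.04 -6.28] [ -0.  -23.8   0.1] dist 66
50 row [ 2.26 -0.04 -6.76] [ -0.  -25.8   0.1] dist 71
```

View pics/s11.png

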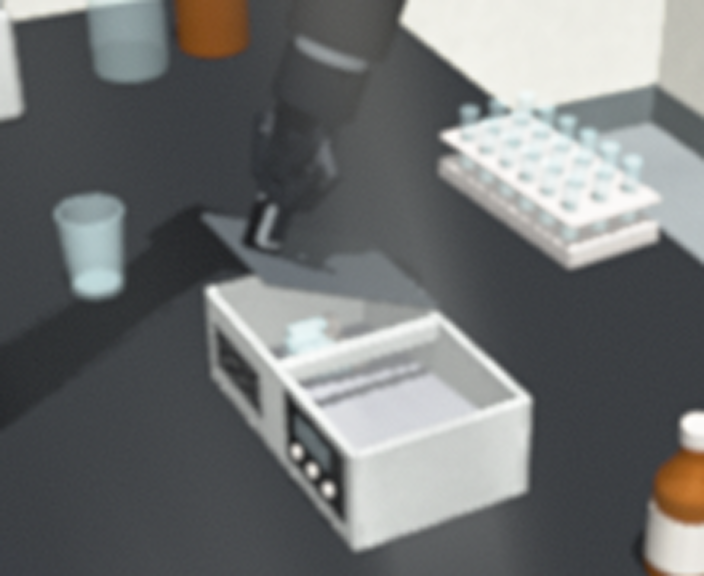

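Request:
arm_command(
  rows=[
    [[0.1, 0, -0.5, 0, -1.8, 0, 0], [0.2, 0, -1.1, 0, -3.8, 0, 0], [0.3, 0, -1.6, 0, -5.8, 0, 0], [0.5, 0, -2.4, 0, -8.8, 0, 0], [0.7, 0, -3.2, 0, -11.8, 0, 0], [1.0, 0, -4.0, 0, -14.8, 0, 0], [1.3, 0, -4.8, 0, -17.8, 0, 0], [1.6, 0, -5.5, 0, -20.8, 0, 0], [1.9, 0, -6.0, 0, -22.8, 0, 0]],
  ],
)

```text
clock: 17.02
eef_pos: [539.5, 185.0, 227.2]
orientation: [0.013, 0.915, 0.03, -0.402]
ft_force: [-8.8, 5.0, 13.4]
width: 13.4
```

```bash
python3 - <<'E'
from h import *
st();plan((46,48,49,50))
for n in("side","top"):
    f,d=vision.grab_frame(n);np.save(n+"12.npy",d);cv2.imwrite(f"pics/{n}12.png",f)
    v,u=np.mgrid[0:480,0:640];P=back(n,np.c_[u.ravel(),v.ravel()],d.ravel())-fw(0,0,0)
    a=np.radians(FA);X=P[:,0]*np.cos(a)+P[:,1]*np.sin(a);Y=-P[:,0]*np.sin(a)+P[:,1]*np.cos(a);Z=P[:,2]
    for (y0,y1) in((10,50),(100,140),(10,60)):
        m=(d.ravel()>0)&(Y>y0)&(Y<y1)&(X>-60)&(X<90)&(Z>112)&(Z<260)
        # line fit restricted near hypothesised plane from hinge
        w=m&(abs(np.degrees(np.arctan2(Z-100,85-X))-48)<12)
        if w.sum()>30:
            for _ in range(3):
                c=np.polyfit(X[w],Z[w],1);r=Z-np.polyval(c,X);w=w&(abs(r)<4)
            print(n,(y0,y1),w.sum(),"lid slope deg",np.degrees(np.arctan(-c[0])).round(2),"z at hinge",np.polyval(c,85).round(1), "X range",X[w].min().round(),X[w].max().round())
E
```

```text
{'clock': 17.017, 'qpos': [0.465, 0.65, 0.789, -0.462, -2.442, 0.929], 'eef_pos': [539.484, 184.977, 227.191], 'orientation': [0.013, 0.915, 0.03, -0.402], 'ft_force': [-8.815, 4.997, 13.417], 'moment': [0.953, 2.368, -1.647], 'width': 13.36}
zyx [   3.8   47.4 -179.9]
tilt so far [ -0.1 -47.5  -0.1]
angle about hinge 47.45289747859763 radius 159.95733893802282 159.0455580565036
46 row [ 0.05 -0.06  0.41] [0.1 1.5 0.2] dist 4
48 row [ 0.1  -0.06 -0.14] [ 0.1 -0.5  0.2] dist 2
49 row [ 0.13 -0.06 -0.42] [ 0.1 -1.5  0.2] dist 4
50 row [ 0.16 -0.06 -0.7 ] [ 0.1 -2.5  0.2] dist 7
side (10, 50) 99 lid slope deg 47.08 z at hinge 105.8 X range -42.0 74.0
side (100, 140) 34 lid slope deg 46.32 z at hinge 109.5 X range -41.0 71.0
side (10, 60) 73 lid slope deg 47.41 z at hinge 106.3 X range -39.0 74.0
top (10, 50) 346 lid slope deg 47.21 z at hinge 109.3 X range -39.0 73.0
top (100, 140) 164 lid slope deg 47.14 z at hinge 110.2 X range -38.0 67.0
top (10, 60) 403 lid slope deg 47.17 z at hinge 109.5 X range -39.0 73.0
```

Request:
arm_command(
  rows=[
    [[0.1, 0, -0.3, 0, -1.2, 0, 0], [0.1, 0, -0.5, 0, -2, 0, 0], [0.2, 0, -0.7, 0, -2.6, 0, 0], [0.2, 0, -0.7, 0, -2.6, 0, 0], [0.2, 0, -0.7, 0, -2.6, 0, 0], [0.2, 0, -0.7, 0, -2.6, 0, 0]],
  ],
)

```text
clock: 17.62
eef_pos: [545.7, 185.4, 231.8]
orientation: [0.014, 0.906, 0.031, -0.422]
ft_force: [-7.0, 1.1, 8.3]
width: 13.3
```

```bash
cat > ck.py <<'E'
from h import *
import sys
st();plan((50,))
for n in("side","top"):
    f,d=vision.grab_frame(n);cv2.imwrite(f"pics/{n}{sys.argv[1]}.png",f)
    v,u=np.mgrid[0:480,0:640];P=back(n,np.c_[u.ravel(),v.ravel()],d.ravel())-fw(0,0,0)
    a=np.radians(FA);X=P[:,0]*np.cos(a)+P[:,1]*np.sin(a);Y=-P[:,0]*np.sin(a)+P[:,1]*np.cos(a);Z=P[:,2]
    for (y0,y1) in((10,50),(100,140)):
        w=(d.ravel()>0)&(Y>y0)&(Y<y1)&(X>-60)&(X<80)&(Z>112)&(Z<260)&(abs(np.degrees(np.arctan2(Z-106,85-X))-50)<12)
        if w.sum()>30:
            for _ in range(3):
                c=np.polyfit(X[w],Z[w],1);r=Z-np.polyval(c,X);w=w&(abs(r)<4)
            print(n,(y0,y1),w.sum(),"lid slope deg",np.degrees(np.arctan(-c[0])).round(2),np.polyval(c,85).round(1))
E
python3 ck.py 13
```

```text
{'clock': 17.617, 'qpos': [0.452, 0.703, 0.866, -0.507, -2.506, 0.896], 'eef_pos': [545.746, 185.354, 231.752], 'orientation': [0.014, 0.906, 0.031, -0.422], 'ft_force': [-7.019, 1.089, 8.285], 'moment': [0.439, 1.017, -1.135], 'width': 13.264}
zyx [   3.9   50.  -179.9]
tilt so far [ -0.1 -50.1  -0.2]
angle about hinge 50.231195097244935 radius 159.9746874148664 159.0455580565036
50 row [ 0.08 -0.06  0.07] [0.2 0.1 0.3] dist 1
side (10, 50) 77 lid slope deg 49.84 104.0
top (10, 50) 346 lid slope deg 49.6 111.1
top (100, 140) 116 lid slope deg 50.87 107.5
```

Request:
arm_command(
  rows=[
    [[0, 0, 0, 0, 0, 0, 0], [0, 0, 0, 0, 0, 0, 0], [0, 0, 0, 0, 0, 0, 0], [0, 0, 0, 0, 0, 0, 0], [0, 0, 0, 0, 0, 0, 0], [0, 0, 0, 0, 0, 0, 0], [0, 0, 0, 0, 0, 0, 0], [0, 0, 0, 0, 0, 0, 0]],
  ],
)

```text
clock: 18.38
eef_pos: [545.7, 185.4, 231.8]
orientation: [0.014, 0.906, 0.031, -0.422]
ft_force: [-4.7, 0.7, 2.6]
width: 13.0
```

```bash
python3 ck.py 14; python3 - <<'E'
import cv2,numpy as np
cv2.imwrite("pics/m14.png",np.hstack([cv2.resize(cv2.imread("pics/side14.png")[150:390,200:460],(400,370),interpolation=cv2.INTER_CUBIC),cv2.resize(cv2.imread("pics/top14.png")[130:310,200:400],(400,370),interpolation=cv2.INTER_CUBIC)]))
E
```

```text
{'clock': 18.383, 'qpos': [0.452, 0.702, 0.866, -0.508, -2.506, 0.896], 'eef_pos': [545.7, 185.371, 231.783], 'orientation': [0.014, 0.906, 0.031, -0.422], 'ft_force': [-4.749, 0.678, 2.604], 'moment': [0.396, -0.449, -0.985], 'width': 13.011}
zyx [   3.9   50.  -179.9]
tilt so far [ -0.1 -50.1  -0.2]
angle about hinge 50.22448379259692 radius 160.0262286429144 159.0455580565036
50 row [ 0.08 -0.06  0.07] [0.2 0.1 0.3] dist 1
side (10, 50) 70 lid slope deg 49.42 105.5
top (10, 50) 362 lid slope deg 49.89 110.4
top (100, 140) 118 lid slope deg 49.75 110.9
```

View pics/m14.png

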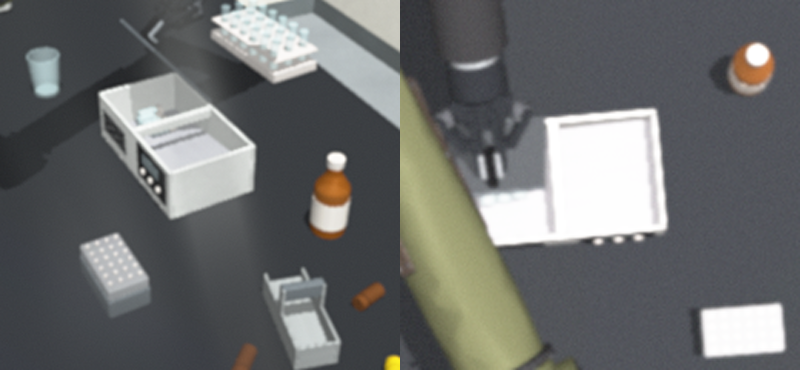

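View pics/side14.png

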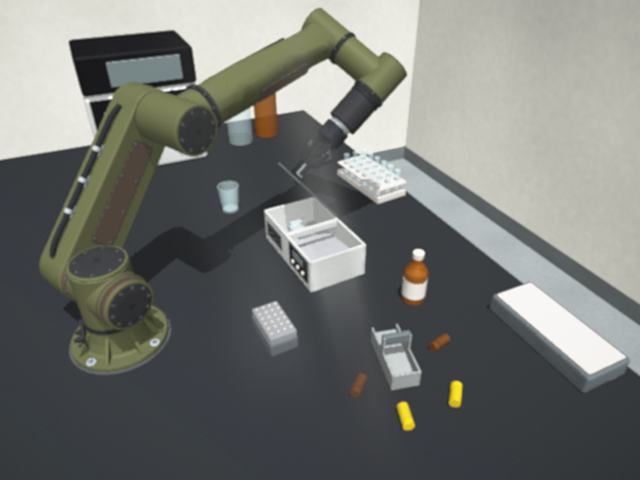

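```bash
python3 -c "
from h import *
print(manip.job_done());st()"
```

```text
the job is handed in; nothing more can be done
None
the job is handed in; nothing more can be done
```

The job is handed in at about 18.5 s on the robot's clock. All four vials were tipped into the feeder, and the empty tray is back on the bench. The gripper is still holding the inspection lid open at about 50°.

- **Vials:** the wrist and side pictures show the tray empty and the loading mouth clear. No clear vial is on the bench, and part of the group is visible under the raised lid. I could not count all four inside, because the feeder wall and the lid hide some of them.
- **Tray:** it was lowered until it touched the bench (about 10 N). After release it stood upright at its original spot, at the same angle.
- **Lid angle:** the gripper position gives 50.2° about the hinge. The camera depth fits gave 49.4° to 49.9°.
- **Lid stillness:** the gripper stayed put over 0.7 s of holding, with a force on the tool of about 5 N.
- **Bystanders:** the bottle, beaker, tip box and the brown and yellow look-alikes sit where they did at the start, judging by the pictures.

The tray-lip detections were unreliable while the tray was above the feeder, so I lined up the pour from the depth images instead.

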